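Clip a bamboo flute tube into its drilling cradle and tighten the side clamp

TASK

Take the bamboo tube off its notched rest and press it down into the drilling cradle, centred, until the red sprung clips snap shut over it. Then tighten the cradle's side clamp on the tube until it is firm: swing the orange-knobbed ratchet lever clockwise (seen from above), lift it to swing it back, let it drop and swing again, as often as needed. Let go, and leave the oil bottle, tape roll and sanding block where they are.

Things in the scene. Friction and masses are not known exactly. Their poses are not given: they have to be found in the camera images.
- tube: Bamboo tube, 28 mm in diameter, 260 mm long, about 140 g. Origin at its middle on its axis; x runs along it (either end may go either way). It starts in two notches of a low fixed wooden rest (75 mm either side of the rest's middle, 18 mm wide), axis 45 mm above the bench; its middle is free to grip from above.
- seat (a point): Point on the cradle where the middle of the tube's axis lies when fully home, 55 mm above the bench. y runs along the seated tube, x across it towards the clip side, z up. Between the forks at y = -60 and +60 mm there is free room for fingers down to 38 mm below the point, save for the clip's 8 mm axle bar at x = -10 mm, 29 to 37 mm below.
- cradle: The fixed cradle on its plank; axes as the seat's, origin on the bench 55 mm below the seat. Wooden forks 20 mm wide at y = -60 and +60 mm: floor 41 mm above the bench, fixed prong with its face at x = -15 mm up to 82 mm, then flaring out to about 96 mm. A third fork, 18 mm wide, at y = +100 mm has the side clamp; its prong reaches 71 mm.
- clip (a joint): Angle of the sprung red clip jaw (one part, two noses at y = -60 and +60 mm). 0 = closed, positive = pushed outward. Its white noses, 5 mm in radius, lie at x = 12 mm, 17 mm above the seat point. A tube pushed straight down meets them with its axis about 32 mm above the seat, forces them aside at roughly 5 to 12 N, and they spring back to 0 once it is home.
- clamp: Cork-faced steel side clamp jaw, 16 mm wide, 28 mm high. Origin 5 mm below the seat's height; its cork face is 13 mm from it, towards the tube. The screw moves it towards the tube (seat -x), 2.2 mm per rad, 4.5 to 7.5 mm in all; hands cannot push it. Once it is firm on the tube the screw comes to a hard stop, the lever moves no further, and it stays so when released.
- pivot (a point): Point on the fixed vertical axis of the clamp screw and lever, 90 mm above the bench, at x = 75, y = 115 mm from the seat; axes as the seat's. The screw starts 2.1 to 3.3 rad short of tight, so several swings are needed; its angle cannot be read, only the stop can be felt. Turning it takes about 2 N at the knob.
- knob (a point): Grip point of the lever's upright orange knob, 20 mm in diameter, standing on the end of the black arm, 95 mm from the pivot axis. The point is 92 mm above the bench while the lever is down, 18 mm below the knob's top and 24.5 mm above the arm.
- lever (a joint): Lever angle, rad. 0: the arm points along the seat's +y; positive is clockwise from above (knob towards the seat's +x). Steel posts stop it at -0.75 and +0.75. While down, its two hidden pins mesh with a ring of 10 pins on the screw (every 0.63 rad, play about 0.1 rad) and turn it both ways: clockwise tightens, anticlockwise loosens again.
- lift (a joint): How far the lever is raised, m. 0 = down and meshed, top stop 0.016. A spring holds it down with 5 to 8 N. Above about 0.010 it is clear of the screw and swings freely. Let down or released it drops; if it lands on a pin it stays up some mm until swung a little further, when it drops in.
- oil: Amber glass oil bottle with white cap, 44 mm in diameter, 95 mm tall, loose, origin under its base. Leave alone.
- tape: Blue roll of tape lying flat, 68 mm across, 18 mm high, loose. Leave alone.
- block: Cork-soled wooden sanding block, 75 x 45 x 28 mm, loose. Leave alone.

How it is judged (in metres and radians):
On the way, in this order (a step that is already met when the one before it is completed fails the run):
1. the tube is home in the forks with the sprung clips closed over it (z of tube in the frame of seat between -0.006 and 0.006 m and x of tube in the frame of seat between -0.006 and 0.006 m and y of tube in the frame of seat between -0.02 and 0.02 m and angle between the x axis of tube and the y axis of seat, either way round below 0.06 rad and value of joint clip below 0.05 rad), for 0.2 s.
2. the side clamp is firm on the seated tube (all of step 1 and contact force between clamp and tube above 20 N), for 0.2 s.
At the end, for the whole second after the job is handed in: Tube at rest in the forks: its middle within 6 mm of the seat point across and in height, 20 mm along; its axis within 0.06 rad of the seat's y; clip jaw closed (under 0.05 rad); the side clamp presses on the tube with more than 20 N after release (all of step 2 and linear speed of tube below 0.02 m/s); the robot touches nothing.
It fails at once if the oil bottle is moved more than 30 mm or tipped (distance of oil from where it was at the start of the episode above 0.03 m or angle between oil's own z axis and vertical above 0.5 rad).
It fails at once if the tape roll is moved more than 30 mm or tipped (distance of tape from where it was at the start of the episode above 0.03 m or angle between tape's own z axis and vertical above 0.5 rad).
It fails at once if the sanding block is moved more than 30 mm or tipped (distance of block from where it was at the start of the episode above 0.03 m or angle between block's own z axis and vertical above 0.5 rad).
It also fails if it takes over 70 s, if anything falls off the work surface, if the arm or the gripper's body presses on something with over 40 N, if the wrist force passes 120 N, or if a joint passes its speed limit or range.

ROBOT

A 6-joint arm with a two-finger parallel gripper is mounted at the origin on the work surface. World frame = base frame: x ahead of the robot, y to its left, z up, the work surface at z = 0. Lengths are in mm, angles in degrees, forces in N, time in s.
With the tool pointing down it reaches from about 425 to 925 mm from the base axis. Payload 12.5 kg.
Tool frame: the origin (TCP) lies midway between the tips of the shut fingers; the grasp point (between the pads) lies 19 mm behind it; x points along the fingers, z is the direction in which the jaws open and shut, and the axes are right-handed (so a half turn about x gives the same grasp; the last joint's range is limited). The gripper opens to 85 mm and grips with 20 to 120 N. Pads are 22 mm wide; open, the fingers measure 114 mm over their backs; the gripper's body (76 mm by 85 mm) begins 54 mm behind the grasp point. The pads swing forward as they close: fully open they stand 13 mm farther back than shut.
Start: joints at [-70.222, 28.126, 89.318, -0, 62.55, -6.05], TCP at [272.327, -562.568, 231.327] pointing down, gripper open.
Joint ranges: [-177.58, 177.58], [-47.91, 125.51], [2.72, 160], [-65.01, 245.01], [3.68, 167.84], [-153.87, 153.87]. Speed limits (degrees/s): [127.2, 127.2, 159.86, 180, 180, 180].

INTERFACE

Orientations are given as a 3x3 rotation matrix whose columns are the frame's x, y, z axes.
In Python, from cell import env, optics, nets gives the robot as it stands. The module is installed in compiled form; this text tells all that it offers.
- The arm moves only by the tool move_arm, never from a script. Its argument "steps" is a list of rows, each an object with "dp": the shift along the tool's x, y, z in mm, a list of three; "dr": the turn, a rotation vector about the tool's x, y, z in degrees, a list of three; "grip": the opening, from -1 (shut) to 1 (fully open). A call has exactly 5 rows; each row shifts and turns the commanded pose from where the row before left it, along the tool's axes as they then stand; what a row does not reach is not made up. A row lasts 1/10 s, in which the tool goes at most 50 mm and 8.59 degrees, less where a joint would pass 70% of its speed; a pose out of reach is approached as far as the arm can. A call with a gripper value outside its range is refused whole. The fingers move at their own pace and stop on an object; "squeeze" is the grip in N (left out, the last holds). Time passes only in rows, so rows that do not move let the fingers close, or fill a call up. It gives the time, the measured TCP pose, the force and the opening at its end, in the units of the state.
- env.state(): the state, without advancing time (a new reading comes with each control period).
- optics.camera(name): name is "scene" or "side" or "wrist"; returns the picture (400x640x3 uint8, blue, green, red); there is no depth.
- optics.camera_params(name): a dict with "fx", "fy", "cx", "cy" (pixels), "T" (4x4, takes a point from camera to world coordinates). Camera axes: x right, y down, z forward; pixel columns grow to the right and rows downward; lengths in mm; the calibration is good to about 2 mm. A picture is of the moment at which its call begins: read the wrist's pose just before it. camera_params takes no time and is no camera call; for the wrist camera it gives the pose at the moment of the call.
- env.close_job(): hands the job in, once; it reports no verdict.
Trained networks look in the newest picture that a camera, given by its name, has taken for a name from the list of things; names that differ only in an ending like _2 or _b are one class to them, and where a whole thing is asked for, a point or a joint stands for the part that bears it (a point fixed in the world has none). Each returns a list of dicts, best first, with "confidence" (0 to 1); they miss things now and then, are a little off and sometimes report something else, mostly with a low value. They report only what shows in the picture. A call takes as long as a camera call.
- nets.regions_of(thing, camera): "pixels" (400x640 bool, what is visible of it).
- nets.tip_of(thing, camera): "location" ([x, y, z] in mm, in world coordinates, good to about 4 mm: a listed point, or the origin of a listed thing).
The state is a dict: "clock": time; "q": joint angles; "joint_vel": joint speeds; "joint_efforts": joint torques, N m; "tcp_pos": TCP position; "eef_rot": TCP orientation; "contact_force": force on the tool from outside, world axes, zero at the start; "wrist_torque": the same for the moment, N m; "gripper_width": opening from 0.0 (shut) to 1.0 (fully open).
Only numpy, scipy, OpenCV 4.12 (cv2) and the standard library are available. Lean on these libraries where they do the work, as an engineer would, in place of code of your own. Each camera call takes 0.05 s, during which the arm holds its last target.

## Working session

There is one attempt and no reset: what is moved stays moved. The work goes in short steps, Python scripts to look and compute and a tool call to move; the robot and the scene stay as the last step left them, time stands still between calls to the robot, and variables do not carry over. Pictures are saved under pics/ and viewed, and the job is handed in when it is done.

Besides the shell and the picture viewer there is one more tool, called after "Call:" as name(argument=value, ...), one argument or row to a line, values as JSON. move_arm: Moves the arm, as the interface text tells. Its arguments: {"type":"object","properties":{"steps":{"type":"array"},"squeeze":{"type":"number"}},"required":["steps"]}

```bash
mkdir -p pics; ls
python3 - <<'E'
from cell import env, optics, nets
import cv2,numpy as np
s=env.state(); print(s)
for c in ["scene","side","wrist"]:
    im=optics.camera(c); cv2.imwrite(f"pics/{c}0.png",im)
    p=optics.camera_params(c); print(c,p["fx"],p["fy"],p["cx"],p["cy"],np.round(p["T"],3).tolist())
    for t in ["tube","seat","pivot","knob","clamp","cradle","oil","tape","block"]:
        try:
            r=nets.tip_of(t,c); print(t,[(np.round(a["location"],1).tolist(),round(a["confidence"],2)) for a in r[:2]])
        except Exception as e: print(t,e)
print(env.state()["clock"])
E
```

```text
pics
{'clock': 0.0, 'q': array([-7.02217717e+01,  2.81643367e+01,  8.93507648e+01, -3.30927274e-04,
        6.25504579e+01, -6.05211055e+00]), 'joint_vel': array([ 0.01154943, -0.05571305, -0.05207438, -0.02335674,  0.0240094 ,
       -0.02223981]), 'joint_efforts': array([-1.69553514e-04, -6.18446660e+01, -2.61593252e+01, -1.33727276e-04,
        4.06269581e-03, -1.01582556e-07]), 'tcp_pos': array([ 272.23984533, -562.33038868,  230.72185012]), 'eef_rot': array([[-3.92007272e-04,  9.00087046e-01,  4.35709944e-01],
       [ 1.07499443e-03,  4.35710105e-01, -9.00086412e-01],
       [-9.99999345e-01,  1.15545346e-04, -1.13839009e-03]]), 'contact_force': array([ 0.0881445 , -0.33109704,  1.00970578]), 'wrist_torque': array([ 0.02868536, -0.0157468 ,  0.0125531 ]), 'gripper_width': 0.9981126562078392}
scene 395.9208591781348 395.9208591781348 328.5995388283934 195.14800320602453 [[-0.401, 0.767, -0.501, 1097.059], [0.916, 0.334, -0.223, 233.15], [-0.004, -0.549, -0.836, 951.539], [0.0, 0.0, 0.0, 1.0]]
tube [([445.6, -259.1, 45.2], 0.86), ([717.8, -211.3, -2.4], 0.39)]
seat [([488.1, -15.
[... 439 characters left out ...]
.982], [-0.018, -0.628, -0.778, 927.153], [0.0, 0.0, 0.0, 1.0]]
tube [([444.3, -256.6, 46.6], 0.88)]
seat [([488.4, -9.8, 57.4], 0.63)]
pivot [([551.1, 101.1, 85.9], 0.96)]
knob [([502.3, 187.0, 92.7], 0.65)]
clamp [([514.8, 90.1, 50.3], 0.52)]
cradle [([487.9, -14.3, 1.7], 0.59), ([737.1, -82.5, 4.2], 0.35)]
oil [([688.7, -331.2, 0.1], 0.66)]
tape [([715.1, -213.0, -1.4], 0.69)]
block [([736.0, -82.9, 3.4], 0.61)]
wrist 325.3113912593006 325.3113912593006 321.60101101093255 199.33329362091084 [[0.435, -0.868, -0.239, 332.964], [-0.9, -0.42, -0.116, -533.177], [-0.0, 0.265, -0.964, 374.592], [0.0, 0.0, 0.0, 1.0]]
tube []
seat []
pivot []
knob []
clamp []
cradle []
oil []
tape []
block []
1.5
```

View pics/scene0.png

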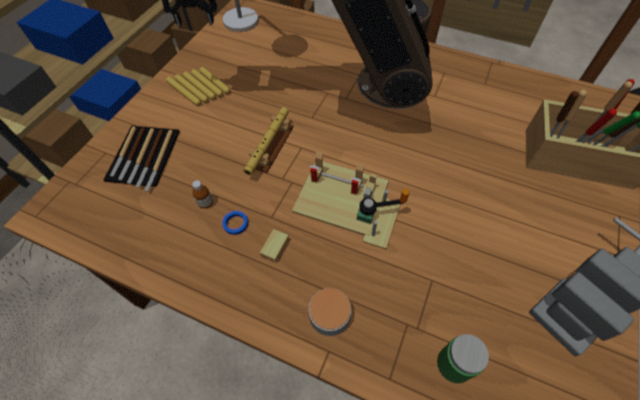

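View pics/side0.png

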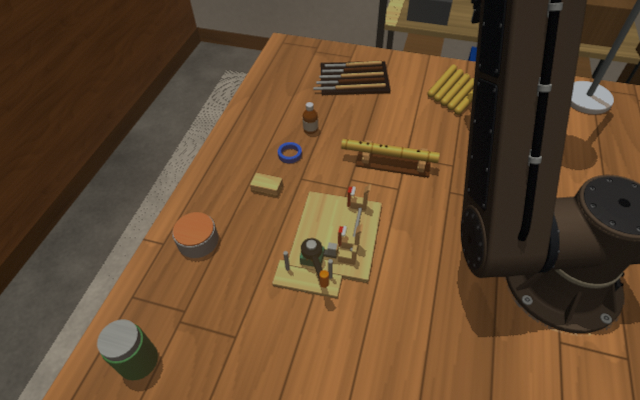

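Scene view: tube on its rest at about (268,140), cradle at (345,185), knob at (404,196), pivot at (368,207). The loose items are at (201,193), (235,222) and (275,244). Next I'll get the axes from the masks.

```bash
cat > h.py <<'E'
from cell import env, optics, nets
import cv2,numpy as np
from scipy.spatial.transform import Rotation as R
np.set_printoptions(precision=2,suppress=True)
def ray(uv,p,z):
    uv=np.atleast_2d(uv); d=np.c_[(uv[:,0]-p["cx"])/p["fx"],(uv[:,1]-p["cy"])/p["fy"],np.ones(len(uv))]
    T=np.array(p["T"]); d=d@T[:3,:3].T; o=T[:3,3]; return o+d*((z-o[2])/d[:,2])[:,None]
def proj(P,p):
    T=np.linalg.inv(p["T"]); c=np.atleast_2d(P)@T[:3,:3].T+T[:3,3]
    return np.c_[c[:,0]/c[:,2]*p["fx"]+p["cx"],c[:,1]/c[:,2]*p["fy"]+p["cy"]]
def axis(mask,p,z):
    v,u=np.nonzero(mask); P=ray(np.c_[u,v],p,z)[:,:2]; m=P.mean(0); w,V=np.linalg.eigh(np.cov((P-m).T)); d=V[:,1]
    t=(P-m)@d; lo,hi=np.percentile(t,[1,99]); return m+d*(lo+hi)/2, np.degrees(np.arctan2(d[1],d[0])),hi-lo,len(u)
def goal(pos,yaw,s=None):
    """tool down, tool z (jaw dir) at world yaw deg; print rows"""
    s=s or env.state(); M=np.array(s["eef_rot"]); 
    best=None
    for k in (0,180):
        a=np.radians(yaw+k); z=np.array([np.cos(a),np.sin(a),0]); x=np.array([0,0,-1.]); T=np.c_[x,np.cross(z,x),z]
        rv=R.from_matrix(M.T@T).as_rotvec(degrees=True)
        if best is None or np.linalg.norm(rv)<np.linalg.norm(best): best=rv
    dp=M.T@(np.array(pos)-s["tcp_pos"])
    print("dp tool(now)",dp,"rot",best,"q",np.array(s["q"]))
E
python3 - <<'E'
from h import *
for c in ["scene","side"]:
    im=optics.camera(c); p=optics.camera_params(c)
    r=nets.regions_of("tube",c)
    for a in r[:1]: print(c,"tube",a["confidence"],axis(a["pixels"],p,45))
    u=proj([[488,-13,55]],p)[0].astype(int)
    crop=im[max(0,u[1]-75):u[1]+75,u[0]-90:u[0]+110]; print(u)
    cv2.imwrite(f"pics/{c}_crop.png",cv2.resize(crop,None,fx=4,fy=4,interpolation=2))
E
```

```text
scene tube 0.8 (array([ 443.31, -260.95]), np.float64(-176.28723519078483), np.float64(268.2018357604935), 721)
[336 174]
side tube 0.9 (array([ 440.55, -261.2 ]), np.float64(-177.31870125216398), np.float64(255.7961834148988), 975)
[352 215]
```

View crops.

View pics/scene_crop.png

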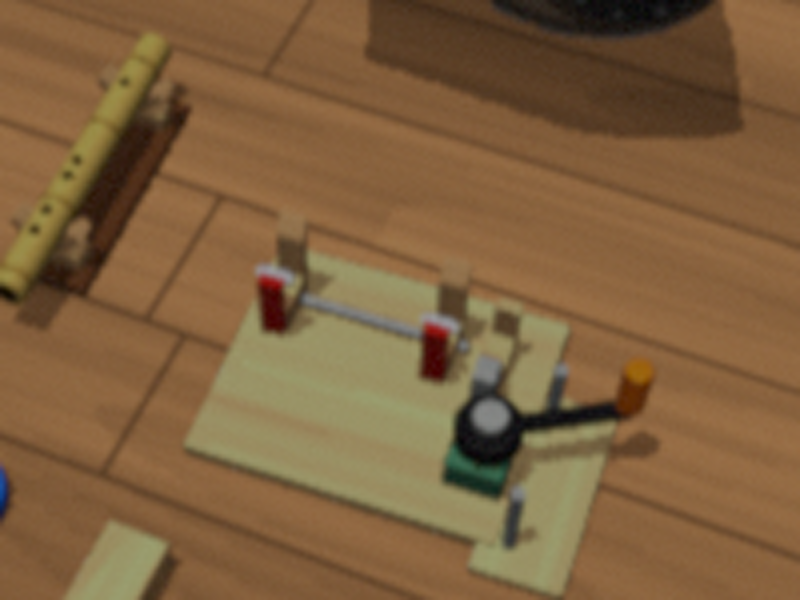

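Run:
```python
from h import *
goal([443,-260,230],-86)
p=optics.camera_params("wrist"); s=env.state(); M=np.array(s["eef_rot"])
print(M.T@(np.array(p["T"])[:3,3]-s["tcp_pos"]), (M.T@np.array(p["T"])[:3,:3]))
```

```text
dp tool(now) [   1.32  285.46 -197.98] rot [21.83  0.01 -0.  ] q [-70.22  28.13  89.32  -0.    62.55  -6.05]
[-143.25   67.39   -0.03] [[ 0.   -0.27  0.96]
 [-0.   -0.96 -0.27]
 [ 1.   -0.   -0.  ]]
```

Call:
move_arm(
  steps=[
    {"dp":[0,28.5,-20],"dr":[0,0,0],"grip":1},
    {"dp":[0,28.5,-20],"dr":[0,0,0],"grip":1},
    {"dp":[0,28.5,-20],"dr":[0,0,0],"grip":1},
    {"dp":[0,28.5,-20],"dr":[0,0,0],"grip":1},
    {"dp":[0,28.5,-20],"dr":[0,0,0],"grip":1},
  ],
)

```text
clock: 2.2
tcp_pos: [357.5, -409.3, 231.4]
eef_rot: [[0.0, 0.9, 0.435], [-0.0, 0.435, -0.9], [-1.0, 0.0, 0.0]]
contact_force: [-0.2, -0.6, 0.6]
gripper_width: 0.997
```

Call:
move_arm(
  steps=[
    {"dp":[0,28.5,-20],"dr":[0,0,0],"grip":1},
    {"dp":[0,28.5,-20],"dr":[0,0,0],"grip":1},
    {"dp":[0,28.5,-20],"dr":[0,0,0],"grip":1},
    {"dp":[0,28.5,-20],"dr":[7.3,0,0],"grip":1},
    {"dp":[0,28.5,-20],"dr":[7.3,0,0],"grip":1},
  ],
)

```text
clock: 2.7
tcp_pos: [445.8, -259.4, 231.5]
eef_rot: [[0.0, 0.982, 0.19], [-0.0, 0.19, -0.982], [-1.0, 0.0, 0.0]]
contact_force: [0.4, -0.3, -0.1]
gripper_width: 0.998
```

Call:
move_arm(
  steps=[
    {"dp":[0,0,0],"dr":[7.3,0,0],"grip":1},
    {"dp":[0,0,0],"dr":[0,0,0],"grip":1},
    {"dp":[0,0,0],"dr":[0,0,0],"grip":1},
    {"dp":[0,0,0],"dr":[0,0,0],"grip":1},
    {"dp":[0,0,0],"dr":[0,0,0],"grip":1},
  ],
)

```text
clock: 3.2
tcp_pos: [445.2, -261.3, 231.3]
eef_rot: [[0.0, 0.998, 0.069], [-0.0, 0.069, -0.998], [-1.0, 0.0, 0.0]]
contact_force: [-0.1, 0.1, 0.2]
gripper_width: 1.001
```

Run:
```python
from h import *
s=env.state(); print(s["clock"],s["tcp_pos"],s["q"],s["contact_force"])
im=optics.camera("wrist"); p=optics.camera_params("wrist"); cv2.imwrite("pics/w1.png",im)
r=nets.regions_of("tube","wrist")
for a in r[:2]: print(a["confidence"],axis(a["pixels"],p,45),axis(a["pixels"],p,52))
for t in ["tube","seat","knob","pivot"]: print(t,[(a["location"],a["confidence"]) for a in nets.tip_of(t,"wrist")])
```

```text
3.2 [ 445.16 -261.3   231.3 ] [-37.75  19.31 104.41  -0.    56.28  48.29] [-0.05  0.09  0.24]
0.76 (array([ 442.68, -258.26]), np.float64(-176.9825544231045), np.float64(264.0773804162852), 7304) (array([ 444.16, -258.22]), np.float64(-176.9825544231045), np.float64(258.4681208001808), 7304)
tube []
seat [([484.3, -16.0, 53.7], 0.66)]
knob []
pivot []
```

View pics/w1.png

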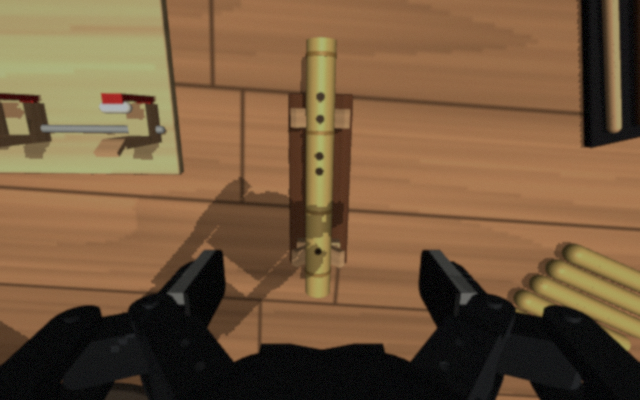

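Wrist view: the tube is vertical in the image from (321,40) to (317,295), midway between the open fingers. Its centre is about (443,-259) and its yaw 3°. I'm going down to grip.

Call:
move_arm(
  steps=[
    {"dp":[34,-1.8,-2.6],"dr":[1,0,0],"grip":1},
    {"dp":[34,0,0],"dr":[0,0,0],"grip":1},
    {"dp":[34,0,0],"dr":[0,0,0],"grip":1},
    {"dp":[34,0,0],"dr":[0,0,0],"grip":1},
    {"dp":[34,0,0],"dr":[0,0,0],"grip":1},
  ],
)

```text
clock: 4.0
tcp_pos: [443.5, -258.4, 60.2]
eef_rot: [[0.001, 0.999, 0.051], [-0.0, 0.051, -0.999], [-1.0, 0.0, 0.0]]
contact_force: [0.9, -1.0, 0.2]
gripper_width: 1.0
```

Call:
move_arm(
  steps=[
    {"dp":[33,0,0],"dr":[0,0,0],"grip":1},
    {"dp":[0,0,0],"dr":[0,0,0],"grip":0.5},
    {"dp":[0,0,0],"dr":[0,0,0],"grip":-1},
    {"dp":[0,0,0],"dr":[0,0,0],"grip":-1},
    {"dp":[0,0,0],"dr":[0,0,0],"grip":-1},
  ],
  squeeze=80,
)

```text
clock: 4.5
tcp_pos: [444.1, -258.7, 29.9]
eef_rot: [[0.002, 0.999, 0.051], [-0.002, 0.051, -0.999], [-1.0, 0.002, 0.002]]
contact_force: [0.9, 0.7, 0.3]
gripper_width: 0.331
```

Call:
move_arm(
  steps=[
    {"dp":[0,0,0],"dr":[0,0,0],"grip":-1},
    {"dp":[0,0,0],"dr":[0,0,0],"grip":-1},
    {"dp":[0,0,0],"dr":[0,0,0],"grip":-1},
    {"dp":[0,0,0],"dr":[0,0,0],"grip":-1},
    {"dp":[0,0,0],"dr":[0,0,0],"grip":-1},
  ],
)

```text
clock: 5.0
tcp_pos: [444.1, -258.7, 30.1]
eef_rot: [[0.002, 0.999, 0.051], [-0.002, 0.051, -0.999], [-1.0, 0.002, 0.002]]
contact_force: [-0.8, 1.7, 9.8]
gripper_width: 0.301
```

Call:
move_arm(
  steps=[
    {"dp":[-10,0,0],"dr":[0,0,0],"grip":-1},
    {"dp":[-30,0,0],"dr":[0,0,0],"grip":-1},
    {"dp":[-30,0,0],"dr":[0,0,0],"grip":-1},
    {"dp":[-30,0,0],"dr":[0,0,0],"grip":-1},
    {"dp":[-30,0,0],"dr":[0,0,0],"grip":-1},
  ],
)

```text
clock: 5.5
tcp_pos: [443.3, -258.2, 160.8]
eef_rot: [[0.001, 0.999, 0.051], [-0.001, 0.051, -0.999], [-1.0, 0.001, 0.001]]
contact_force: [-0.1, -1.8, -0.5]
gripper_width: 0.297
```

Run:
```python
from h import *
s=env.state(); print(s["clock"],s["tcp_pos"],s["q"],s["contact_force"],s["gripper_width"])
for c in ["side","wrist"]:
    im=optics.camera(c); cv2.imwrite(f"pics/{c}2.png",im); p=optics.camera_params(c)
    for a in nets.regions_of("tube",c)[:2]: print(a["confidence"],axis(a["pixels"],p,s["tcp_pos"][2]+17))
    print([(a["location"],a["confidence"]) for a in nets.tip_of("tube",c)])
    if c=="side":
        u=proj([s["tcp_pos"]],p)[0].astype(int); cv2.imwrite("pics/side2c.png",cv2.resize(im[max(0,u[1]-70):u[1]+70,u[0]-90:u[0]+90],None,fx=4,fy=4,interpolation=2))
```

```text
5.5 [ 443.29 -258.18  160.8 ] [-37.6   24.3  109.48  -0.01  46.14  49.48] [-0.05 -1.78 -0.49] 0.2965979761663178
0.65 (array([ 441.22, -257.54]), np.float64(-177.17013336249138), np.float64(253.08824181966438), 1056)
0.53 (array([668.96,  42.98]), np.float64(172.31765403708974), np.float64(68.16182913142185), 515)
[([487.4, -12.2, 58.4], 0.71), ([444.8, -257.8, 177.4], 0.64)]
0.88 (array([ 477.65, -256.28]), np.float64(-177.0251078297828), np.float64(136.5182473575146), 24464)
[([443.9, -258.5, 175.3], 0.95)]
```

View pics/side2c.png

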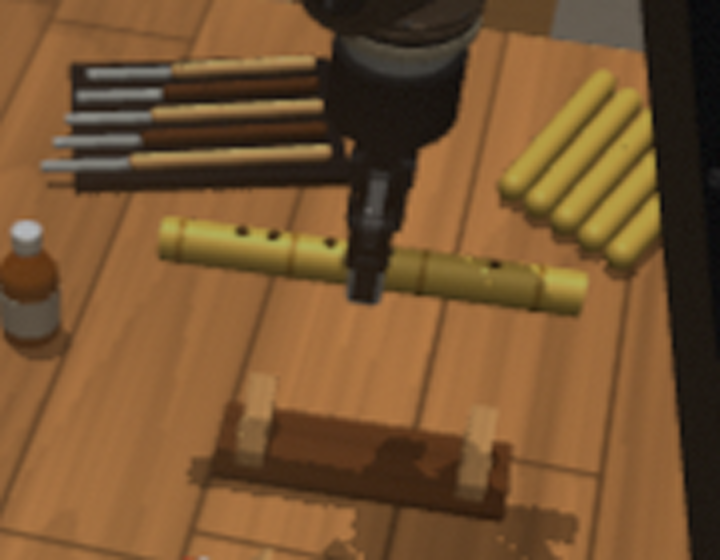

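View pics/wrist2.png

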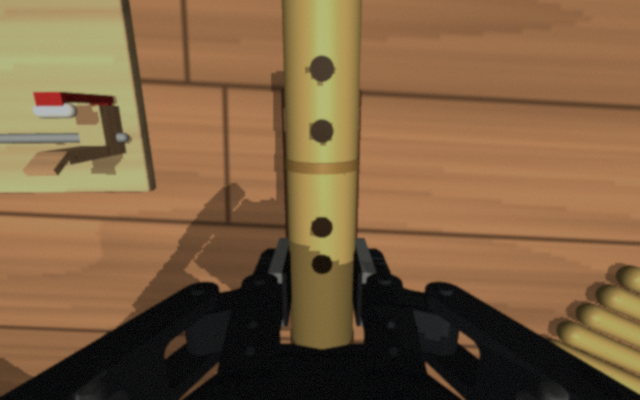

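The tube is held at its middle with jaw yaw −87°, and its axis is about 15 mm above the TCP. Next I'm moving beside the cradle at height and turning about −91°.

Call:
move_arm(
  steps=[
    {"dp":[-5,21.2,-31.2],"dr":[0,0,0],"grip":-1},
    {"dp":[-5,21.2,-31.2],"dr":[0,0,0],"grip":-1},
    {"dp":[-5,21.2,-31.2],"dr":[0,0,0],"grip":-1},
    {"dp":[-5,21.2,-31.2],"dr":[0,0,0],"grip":-1},
    {"dp":[-5,21.2,-31.2],"dr":[0,0,0],"grip":-1},
  ],
)

```text
clock: 6.3
tcp_pos: [541.5, -95.6, 182.3]
eef_rot: [[-0.002, 0.999, 0.051], [0.001, 0.051, -0.999], [-1.0, -0.002, -0.001]]
contact_force: [0.8, -1.3, -1.9]
gripper_width: 0.303
```

Call:
move_arm(
  steps=[
    {"dp":[-5,21.2,-31.2],"dr":[0,0,0],"grip":-1},
    {"dp":[-5,21.2,-31.2],"dr":[0,0,0],"grip":-1},
    {"dp":[-5,21.2,-31.2],"dr":[0,0,0],"grip":-1},
    {"dp":[0,0,0],"dr":[-8.3,0,0],"grip":-1},
    {"dp":[0,0,0],"dr":[-8.3,0,0],"grip":-1},
  ],
)

```text
clock: 6.8
tcp_pos: [600.0, 0.9, 196.7]
eef_rot: [[-0.003, 0.94, 0.341], [0.0, 0.341, -0.94], [-1.0, -0.002, -0.001]]
contact_force: [-0.0, -0.2, -0.7]
gripper_width: 0.298
```

Call:
move_arm(
  steps=[
    {"dp":[0,0,0],"dr":[-8.3,0,0],"grip":-1},
    {"dp":[0,0,0],"dr":[-8.3,0,0],"grip":-1},
    {"dp":[0,0,0],"dr":[-8.3,0,0],"grip":-1},
    {"dp":[0,0,0],"dr":[-8.3,0,0],"grip":-1},
    {"dp":[0,0,0],"dr":[-8.3,0,0],"grip":-1},
  ],
)

```text
clock: 7.3
tcp_pos: [599.7, -0.3, 196.8]
eef_rot: [[-0.003, 0.479, 0.878], [0.0, 0.878, -0.479], [-1.0, -0.001, -0.002]]
contact_force: [0.5, -0.1, -1.2]
gripper_width: 0.301
```

Call:
move_arm(
  steps=[
    {"dp":[0,0,0],"dr":[-8.3,0,0],"grip":-1},
    {"dp":[0,0,0],"dr":[-8.3,0,0],"grip":-1},
    {"dp":[0,0,0],"dr":[-8.3,0,0],"grip":-1},
    {"dp":[0,0,0],"dr":[-8.3,0,0],"grip":-1},
    {"dp":[0,0,0],"dr":[0,0,0],"grip":-1},
  ],
)

```text
clock: 7.8
tcp_pos: [599.7, -0.4, 197.0]
eef_rot: [[-0.002, -0.076, 0.997], [0.0, 0.997, 0.076], [-1.0, 0.0, -0.002]]
contact_force: [0.2, -0.3, -2.0]
gripper_width: 0.299
```

Run:
```python
from h import *
s=env.state(); print(s["clock"],s["tcp_pos"],s["q"],s["contact_force"],s["gripper_width"]);print(s["eef_rot"])
im=optics.camera("wrist"); cv2.imwrite(f"pics/w3.png",im)
for t in ["seat","pivot","knob","clamp","cradle","tube"]: print(t,[(a["location"],a["confidence"]) for a in nets.tip_of(t,"wrist")])
```

```text
7.8 [599.71  -0.35 196.96] [ -6.34  28.16  95.17  -0.    56.8  -10.69] [ 0.2  -0.27 -1.97] 0.29879826248824415
[[-0.   -0.08  1.  ]
 [ 0.    1.    0.08]
 [-1.    0.   -0.  ]]
seat [([486.9, -16.2, 52.2], 0.69)]
pivot [([556.5, 103.3, 89.2], 0.77)]
knob []
clamp [([512.3, 85.9, 53.9], 0.74)]
cradle [([487.1, -13.1, 1.9], 0.69), ([737.8, -81.9, 0.1], 0.44)]
tube [([599.4, -2.6, 211.8], 0.85)]
```

View pics/w3.png

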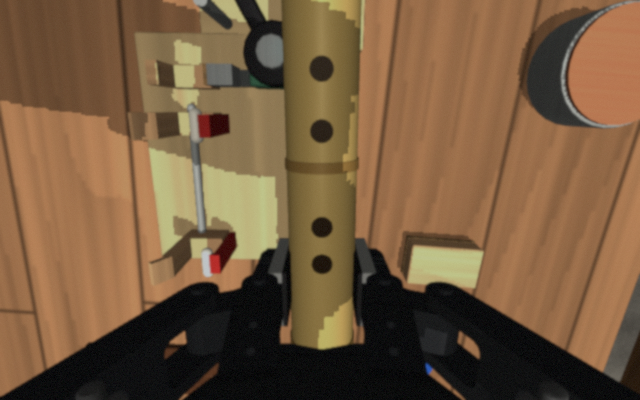

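Run:
```python
from h import *
im=cv2.imread("pics/w3.png"); cv2.imwrite("pics/w3c.png",cv2.resize(im[50:300,120:290],None,fx=3,fy=2.4*1,interpolation=2)[:600])
cv2.imwrite("pics/w3c.png",cv2.resize(im[85:285,140:250],None,fx=3,fy=3,interpolation=2))
```

```text
(no output)
```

View pics/w3c.png

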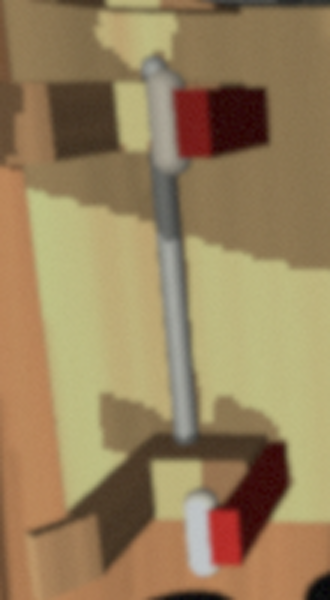

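Run:
```python
from h import *
p=optics.camera_params("wrist")
P=ray([[196,125.7],[207,262.7]],p,72); print(P)
d=(P[0]-P[1])[:2]; print("dist",np.linalg.norm(d)); y=d/np.linalg.norm(d); a=np.degrees(np.arctan2(-y[0],y[1])); x=np.array([y[1],-y[0]])
print("seat yaw",a,"seat",P.mean(0)[:2]-12*x)
# bar at z=22, x=-10
Q=ray([[140+150/3,85+65/3],[140+185/3,85+435/3]],p,22); print(Q)
e=(Q[0]-Q[1])[:2]; y2=e/np.linalg.norm(e); print("bar yaw",np.degrees(np.arctan2(-y2[0],y2[1])), "seat x via bar", (Q.mean(0)[:2]+10*x))
def seatpv(s,a):
    a=np.radians(a); return s+np.array([75*np.cos(a)-115*np.sin(a),75*np.sin(a)+115*np.cos(a)])
print("pivot",seatpv(P.mean(0)[:2]-12*x,a))
for c in ["scene","side"]:
    optics.camera(c); print(c,[(t,[(b["location"],b["confidence"]) for b in nets.tip_of(t,c)[:1]]) for t in ["seat","pivot","knob"]])
```

```text
[[494.97  47.08  72.  ]
 [501.25 -74.2   72.  ]]
dist 121.43598135275552
seat yaw 2.9645458223994723 seat [486.13 -14.18]
[[471.19  60.66  22.  ]
 [478.99 -63.12  22.  ]]
bar yaw 3.607693404876039 seat x via bar [485.08  -0.71]
pivot [555.08 104.54]
scene [('seat', [([487.3, -14.7, 56.1], 0.88)]), ('pivot', [([553.5, 104.8, 92.3], 0.91)]), ('knob', [([501.7, 185.2, 90.5], 0.75)])]
side [('seat', [([487.3, -9.5, 60.0], 0.97)]), ('pivot', [([553.0, 103.6, 88.8], 0.62)]), ('knob', [([502.7, 187.2, 94.0], 0.75)])]
```

Seat estimates agree: nose-based (486.1,-14.2) with yaw 3.0°, bar-based x≈486 with yaw 3.6°, nets (487,-13). The nose spacing came out at 121 mm against 120. I'll use (486.5,-14) and yaw 3.3°.

Call:
move_arm(
  steps=[
    {"dp":[0,-1,-28.5],"dr":[0,0,0],"grip":-1},
    {"dp":[0,-1,-28.5],"dr":[0,0,0],"grip":-1},
    {"dp":[0,-1,-28.5],"dr":[0,0,0],"grip":-1},
    {"dp":[0,-1,-28.5],"dr":[0,0,0],"grip":-1},
    {"dp":[0,0,0],"dr":[1.06,0,0],"grip":-1},
  ],
)

```text
clock: 9.05
tcp_pos: [483.9, -12.7, 198.5]
eef_rot: [[-0.001, -0.055, 0.999], [0.0, 0.999, 0.055], [-1.0, 0.0, -0.001]]
contact_force: [-0.2, 0.7, -1.1]
gripper_width: 0.302
```

Call:
move_arm(
  steps=[
    {"dp":[25,0,0],"dr":[0,0,0],"grip":-1},
    {"dp":[25,0,0],"dr":[0,0,0],"grip":-1},
    {"dp":[25,0,0],"dr":[0,0,0],"grip":-1},
    {"dp":[20,0,0],"dr":[0,0,0],"grip":-1},
    {"dp":[0,0,0],"dr":[0,0,0],"grip":-1},
  ],
)

```text
clock: 9.55
tcp_pos: [486.4, -12.7, 101.4]
eef_rot: [[-0.003, -0.055, 0.998], [0.0, 0.998, 0.055], [-1.0, 0.001, -0.003]]
contact_force: [-0.5, 0.8, -0.1]
gripper_width: 0.3
```

Run:
```python
from h import *
s=env.state(); print(s["clock"],s["tcp_pos"],s["contact_force"]);print(s["eef_rot"])
im=optics.camera("wrist"); cv2.imwrite("pics/w4.png",im)
for c in ["scene","side"]:
    im=optics.camera(c); p=optics.camera_params(c); u=proj([s["tcp_pos"]],p)[0].astype(int)
    cv2.imwrite(f"pics/{c}4.png",cv2.resize(im[max(0,u[1]-70):u[1]+70,u[0]-90:u[0]+90],None,fx=4,fy=4,interpolation=2))
```

```text
9.55 [486.39 -12.68 101.37] [-0.49  0.81 -0.05]
[[-0.   -0.05  1.  ]
 [ 0.    1.    0.05]
 [-1.    0.   -0.  ]]
```

View pics/w4.png

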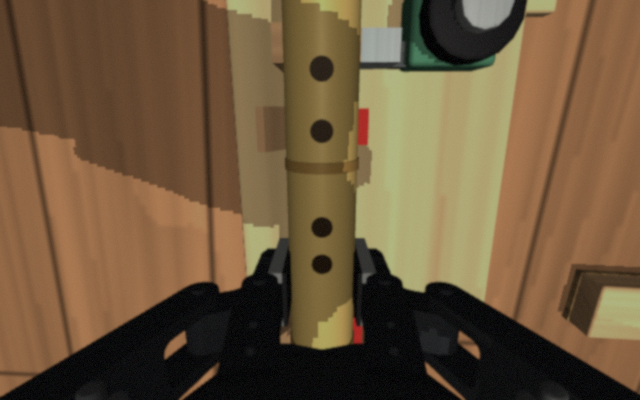

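View pics/scene4.png

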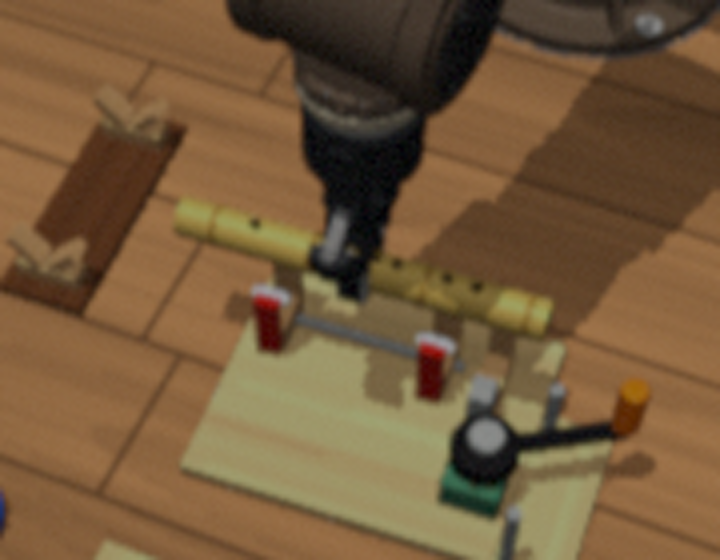

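View pics/side4.png

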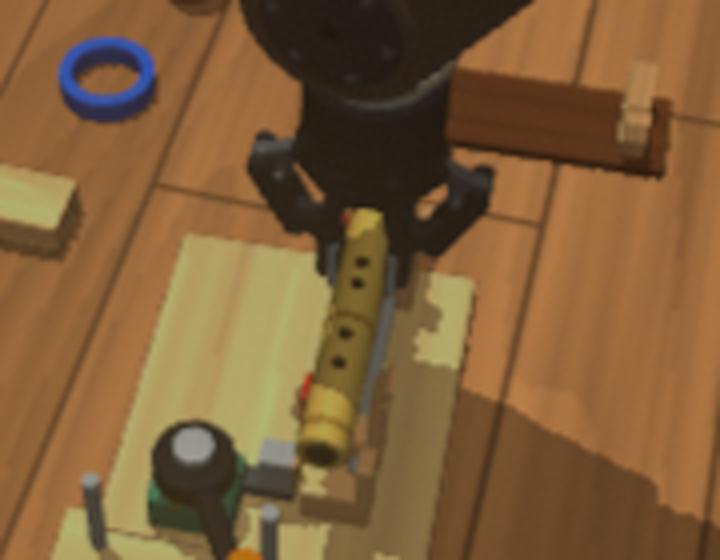

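The tube is aligned above the forks, with both red clips just showing on its +x side in the wrist view at (363,127) and (358,330). Now pressing down.

Call:
move_arm(
  steps=[
    {"dp":[10,0,0],"dr":[0,0,0],"grip":-1},
    {"dp":[10,0,0],"dr":[0,0,0],"grip":-1},
    {"dp":[8,0,0],"dr":[0,0,0],"grip":-1},
    {"dp":[6,0,0],"dr":[0,0,0],"grip":-1},
    {"dp":[4,0,0],"dr":[0,0,0],"grip":-1},
  ],
)

```text
clock: 10.2
tcp_pos: [486.3, -12.8, 65.0]
eef_rot: [[-0.001, -0.055, 0.998], [0.0, 0.998, 0.055], [-1.0, 0.0, -0.001]]
contact_force: [-4.1, -0.9, 9.4]
gripper_width: 0.297
```

Call:
move_arm(
  steps=[
    {"dp":[5,0,0],"dr":[0,0,0],"grip":-1},
    {"dp":[5,0,0],"dr":[0,0,0],"grip":-1},
    {"dp":[5,0,0],"dr":[0,0,0],"grip":-1},
    {"dp":[4,0,0],"dr":[0,0,0],"grip":-1},
    {"dp":[4,0,0],"dr":[0,0,0],"grip":-1},
  ],
)

```text
clock: 10.7
tcp_pos: [485.9, -12.7, 41.7]
eef_rot: [[-0.002, -0.055, 0.998], [0.0, 0.998, 0.055], [-1.0, 0.0, -0.002]]
contact_force: [0.5, -0.7, -2.3]
gripper_width: 0.3
```

Call:
move_arm(
  steps=[
    {"dp":[2,0,0],"dr":[0,0,0],"grip":-1},
    {"dp":[1,0,0],"dr":[0,0,0],"grip":-1},
    {"dp":[0,0,0],"dr":[0,0,0],"grip":-1},
    {"dp":[0,0,0],"dr":[0,0,0],"grip":-1},
    {"dp":[0,0,0],"dr":[0,0,0],"grip":-1},
  ],
)

```text
clock: 11.2
tcp_pos: [486.5, -12.8, 40.1]
eef_rot: [[0.0, -0.055, 0.998], [-0.0, 0.998, 0.055], [-1.0, -0.0, 0.0]]
contact_force: [-7.7, -0.1, 18.4]
gripper_width: 0.304
```

Run:
```python
from h import *
s=env.state(); print(s["clock"],s["tcp_pos"],s["contact_force"])
im=optics.camera("wrist"); cv2.imwrite("pics/w5.png",im)
for c in ["scene","side"]:
    im=optics.camera(c); p=optics.camera_params(c); u=proj([s["tcp_pos"]],p)[0].astype(int)
    cv2.imwrite(f"pics/{c}5.png",cv2.resize(im[max(0,u[1]-70):u[1]+70,u[0]-90:u[0]+90],None,fx=4,fy=4,interpolation=2))
```

```text
11.2 [486.54 -12.76  40.1 ] [-7.67 -0.06 18.36]
```

View pics/w5.png

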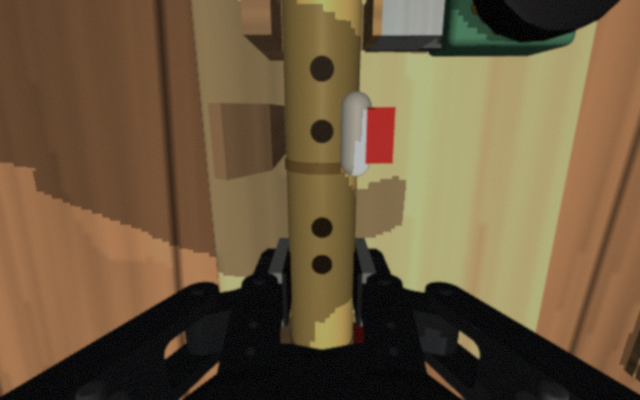

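View pics/scene5.png

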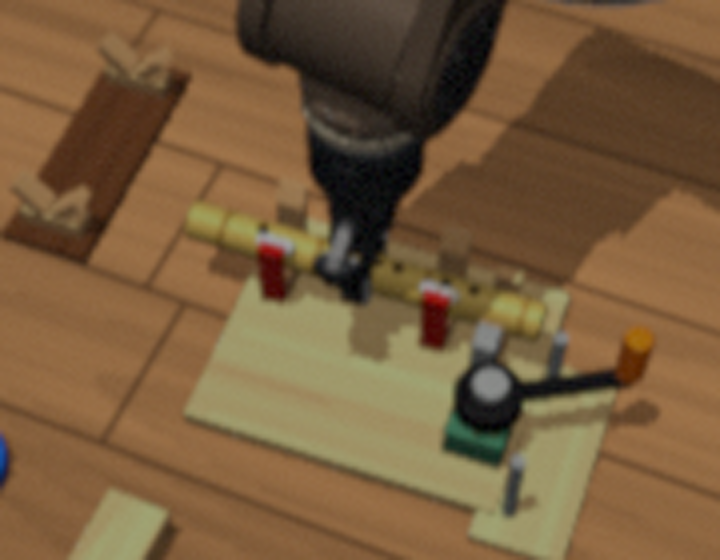

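View pics/side5.png

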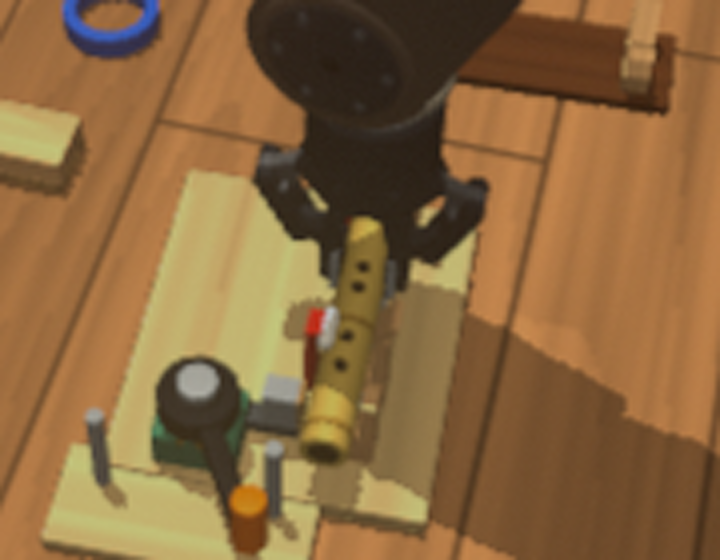

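The wrist view shows the white nose over the tube at (355,133), and both clips are upright in the scene view. The tube rests on the floor with 18 N of support. Releasing and rising.

Call:
move_arm(
  steps=[
    {"dp":[0,0,0],"dr":[0,0,0],"grip":0.3},
    {"dp":[0,0,0],"dr":[0,0,0],"grip":0.3},
    {"dp":[0,0,0],"dr":[0,0,0],"grip":0.3},
    {"dp":[0,0,0],"dr":[0,0,0],"grip":0.3},
    {"dp":[-10,0,0],"dr":[0,0,0],"grip":0.3},
  ],
)

```text
clock: 11.85
tcp_pos: [486.2, -12.7, 48.7]
eef_rot: [[-0.002, -0.055, 0.998], [0.0, 0.998, 0.055], [-1.0, 0.0, -0.002]]
contact_force: [0.2, -0.3, 0.1]
gripper_width: 0.651
```

Call:
move_arm(
  steps=[
    {"dp":[-30,0,0],"dr":[0,0,0],"grip":0.3},
    {"dp":[-30,0,0],"dr":[0,0,0],"grip":0.3},
    {"dp":[-30,0,0],"dr":[0,0,0],"grip":0.3},
    {"dp":[-30,0,0],"dr":[0,0,0],"grip":0.3},
    {"dp":[-30,0,0],"dr":[0,0,0],"grip":0.3},
  ],
)

```text
clock: 12.35
tcp_pos: [486.4, -12.7, 201.3]
eef_rot: [[0.001, -0.055, 0.998], [-0.0, 0.998, 0.055], [-1.0, -0.0, 0.001]]
contact_force: [0.7, -0.1, 0.5]
gripper_width: 0.648
```

Call:
move_arm(
  steps=[
    {"dp":[0,33,4.5],"dr":[0,0,0],"grip":0.3},
    {"dp":[0,33,4.5],"dr":[0,0,0],"grip":0.3},
    {"dp":[0,33,4.5],"dr":[0,0,0],"grip":0.3},
    {"dp":[0,33,4.5],"dr":[0,0,0],"grip":0.3},
    {"dp":[0,33,4.5],"dr":[0,0,0],"grip":0.3},
  ],
)

```text
clock: 12.85
tcp_pos: [499.9, 154.6, 200.1]
eef_rot: [[0.001, -0.055, 0.998], [-0.0, 0.998, 0.055], [-1.0, -0.0, 0.001]]
contact_force: [0.2, 0.4, -0.9]
gripper_width: 0.648
```

Call:
move_arm(
  steps=[
    {"dp":[0,33,4.5],"dr":[0,0,0],"grip":0.3},
    {"dp":[0,0,0],"dr":[-8,0,0],"grip":0.3},
    {"dp":[0,0,0],"dr":[-8,0,0],"grip":0.3},
    {"dp":[0,0,0],"dr":[-8,0,0],"grip":0.3},
    {"dp":[0,0,0],"dr":[0,0,0],"grip":0.3},
  ],
)

```text
clock: 13.35
tcp_pos: [502.6, 186.5, 199.8]
eef_rot: [[0.0, -0.459, 0.889], [-0.0, 0.889, 0.459], [-1.0, -0.0, 0.0]]
contact_force: [0.1, 0.7, 0.6]
gripper_width: 0.647
```

Run:
```python
from h import *
s=env.state(); print(s["clock"],s["tcp_pos"],s["q"],s["contact_force"],s["gripper_width"]);print(s["eef_rot"])
im=optics.camera("wrist"); cv2.imwrite("pics/w6.png",im)
for c in ["wrist","scene","side"]:
    if c!="wrist": im=optics.camera(c)
    p=optics.camera_params(c)
    for t in ["knob","pivot","tube"]: print(c,t,[(a["location"],a["confidence"]) for a in nets.tip_of(t,c)[:2]])
    u=proj([[487,-13,55]],p)[0].astype(int)
    if c=="scene": cv2.imwrite(f"pics/{c}6.png",cv2.resize(im[max(0,u[1]-70):u[1]+70,u[0]-90:u[0]+90],None,fx=4,fy=4,interpolation=2))
```

```text
13.35 [502.55 186.5  199.84] [ 13.3   23.03 103.96  -0.01  53.   -14.  ] [0.1  0.68 0.61] 0.6467755060787282
[[ 0.   -0.46  0.89]
 [-0.    0.89  0.46]
 [-1.   -0.    0.  ]]
wrist knob [([504.3, 188.3, 91.6], 0.8)]
wrist pivot [([554.5, 105.7, 89.9], 0.57)]
wrist tube []
scene knob []
scene pivot [([553.0, 104.9, 92.8], 0.83)]
scene tube [([485.6, -11.2, 56.9], 0.63)]
side knob [([500.3, 184.2, 92.6], 0.65)]
side pivot [([552.2, 101.7, 92.7], 0.65)]
side tube [([487.5, -12.6, 55.9], 0.85)]
```

View pics/w6.png

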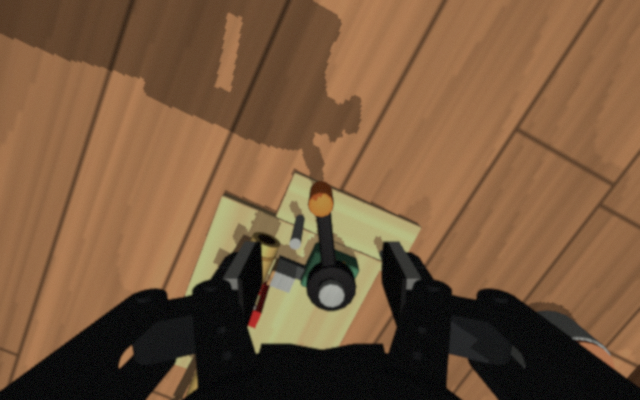

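View pics/scene6.png

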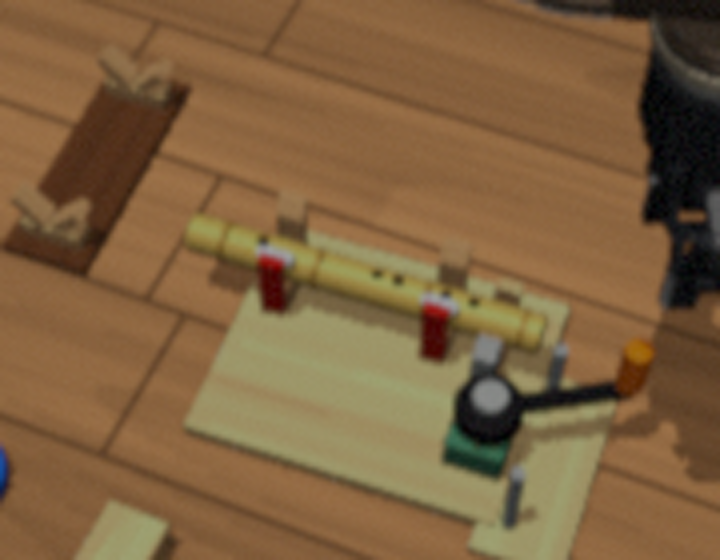

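The tube is home with both clips closed. In the wrist view the knob's top disc is at (320,206) and the pivot cap at (331,294). Measuring these.

Run:
```python
from h import *
p=optics.camera_params("wrist"); im=cv2.imread("pics/w6.png")
hsv=cv2.cvtColor(im,cv2.COLOR_BGR2HSV); 
print("knob top",ray([[320,206]],p,110)[0]); 
for z in (90,105,115): print(z,"pivot cap",ray([[331,294]],p,z)[0])
optics.camera("wrist")
for a in nets.regions_of("knob","wrist")[:2]:
    m=a["pixels"]; v,u=np.nonzero(m); print(a["confidence"],u.min(),u.max(),v.min(),v.max(),len(u))
cv2.imwrite("pics/w6c.png",cv2.resize(im[165:315,250:400],None,fx=4,fy=4,interpolation=2))
pv=np.array([554.3,104.2])
for k in ([503,187],ray([[320,206]],p,110)[0][:2]):
    d=np.array(k)-pv; print(np.hypot(*d), "arm ccw from +y",np.degrees(np.arctan2(-d[0],d[1])))
```

```text
knob top [502.76 184.2  110.  ]
90 pivot cap [550.46 111.72  90.  ]
105 pivot cap [545.83 119.71 105.  ]
115 pivot cap [542.73 125.04 115.  ]
0.75 306 356 181 311 2942
0.16 267 296 259 292 713
97.40395269186972 arm ccw from +y 31.78091509298339
95.16387924838435 arm ccw from +y 32.790982693647145
```

View pics/w6c.png

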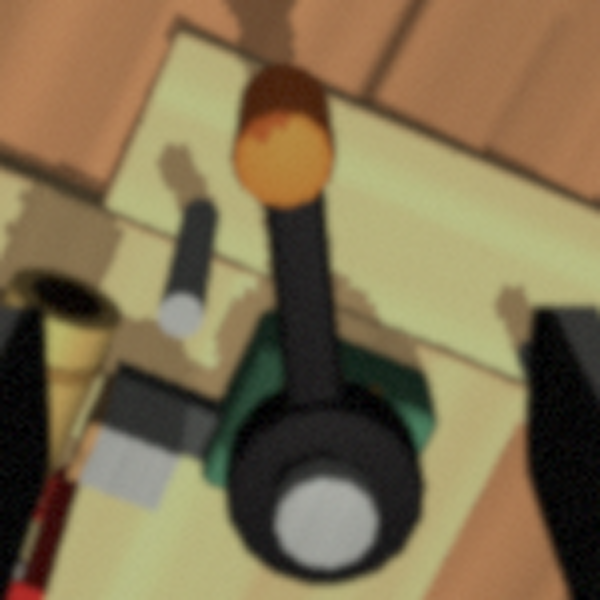

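Run:
```python
from h import *
p=optics.camera_params("wrist")
pv=np.array([554.3,104.2]); a=np.radians(3.3)
def loc(P): d=P[:2]-pv; return np.hypot(*d), np.degrees(np.arctan2(d[0],d[1]))+3.3, P
print("base",loc(ray([[301,217]],p,12)[0]))
for h in (60,70,80,90,100): print(h,loc(ray([[295,243.5]],p,h)[0]))
goal([503,184.8,150],32.4)
```

```text
base (np.float64(61.298604432355276), np.float64(-53.39488870204314), array([503.07, 137.86,  12.  ]))
60 (np.float64(54.459423399522585), np.float64(-61.238736347328654), array([505.13, 127.61,  60.  ]))
70 (np.float64(57.406659777141314), np.float64(-57.94970405934463), array([503.97, 131.81,  70.  ]))
80 (np.float64(60.52430379966038), np.float64(-54.99056130545189), array([502.81, 136.01,  80.  ]))
90 (np.float64(63.787374048504674), np.float64(-52.32764973829462), array([501.65, 140.21,  90.  ]))
100 (np.float64(67.17468123838965), np.float64(-49.928532419332846), array([500.49, 144.41, 100.  ]))
dp tool(now) [49.25 -1.59 -0.48] rot [-5.24 -0.    0.  ] q [ 13.29  23.09 103.97  -0.01  52.95 -13.86]
```

Call:
move_arm(
  steps=[
    {"dp":[30,-1.5,-0.5],"dr":[0,0,0],"grip":0.1},
    {"dp":[30,0,0],"dr":[-5.2,0,0],"grip":0.1},
    {"dp":[30,0,0],"dr":[0,0,0],"grip":0.1},
    {"dp":[20,0,0],"dr":[0,0,0],"grip":0.1},
    {"dp":[15,0,0],"dr":[0,0,0],"grip":0.1},
  ],
)

```text
clock: 14.55
tcp_pos: [502.6, 184.7, 72.8]
eef_rot: [[-0.001, -0.535, 0.845], [-0.0, 0.845, 0.535], [-1.0, 0.0, -0.001]]
contact_force: [0.6, -0.4, 0.5]
gripper_width: 0.548
```

Call:
move_arm(
  steps=[
    {"dp":[0,0,0],"dr":[0,0,0],"grip":0.1},
    {"dp":[0,0,0],"dr":[0,0,0],"grip":-1},
    {"dp":[0,0,0],"dr":[0,0,0],"grip":-1},
    {"dp":[0,0,0],"dr":[0,0,0],"grip":-1},
    {"dp":[0,0,0],"dr":[0,0,0],"grip":-1},
  ],
  squeeze=60,
)

```text
clock: 15.05
tcp_pos: [503.2, 185.0, 75.1]
eef_rot: [[0.001, -0.535, 0.845], [0.0, 0.845, 0.535], [-1.0, -0.0, 0.001]]
contact_force: [-1.8, 2.1, 4.5]
gripper_width: 0.219
```

Run:
```python
from h import *
s=env.state(); print(s["clock"],s["tcp_pos"],s["q"],s["contact_force"],s["gripper_width"]);print(s["eef_rot"])
im=optics.camera("wrist"); cv2.imwrite("pics/w7.png",im)
```

```text
15.05 [503.24 185.02  75.14] [ 13.13  33.36 110.26   0.    36.29 -19.24] [-1.77  2.07  4.53] 0.21916777481528774
[[ 0.   -0.54  0.84]
 [ 0.    0.84  0.54]
 [-1.   -0.    0.  ]]
```

View pics/w7.png

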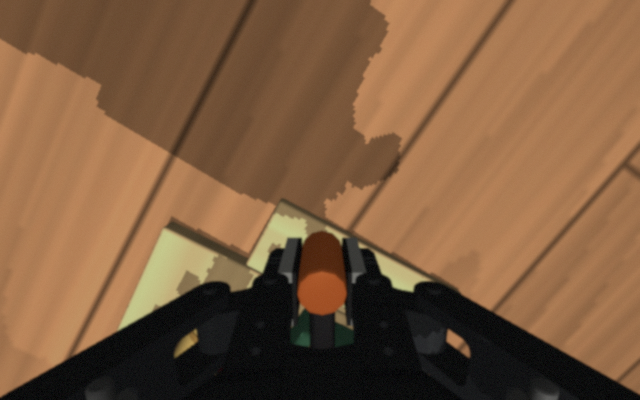

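The knob is gripped (opening 0.22, about 19 mm). First clockwise swing, stepping along a 95 mm arc.

Call:
move_arm(
  steps=[
    {"dp":[0,-0.9,13.2],"dr":[8,0,0],"grip":-1},
    {"dp":[0,-0.9,13.2],"dr":[8,0,0],"grip":-1},
    {"dp":[0,-0.9,13.2],"dr":[8,0,0],"grip":-1},
    {"dp":[0,-0.9,13.2],"dr":[8,0,0],"grip":-1},
    {"dp":[0,0,0],"dr":[0,0,0],"grip":-1},
  ],
)

```text
clock: 15.6
tcp_pos: [554.5, 200.1, 75.0]
eef_rot: [[0.002, -0.001, 1.0], [0.001, 1.0, 0.001], [-1.0, 0.001, 0.002]]
contact_force: [-3.1, 3.9, 8.6]
gripper_width: 0.218
```

```bash
cat > lev.py <<'E'
from h import *
import sys
pv=np.array([554.3,104.3])
s=env.state(); d=s["tcp_pos"][:2]-pv; M=s["eef_rot"]
print(s["clock"],s["tcp_pos"],"r",np.hypot(*d),"lever deg",np.degrees(np.arctan2(d[0],d[1]))+3.3,"yaw-lever",3.3-np.degrees(np.arctan2(M[1,2],M[0,2])),"F tool",M.T@s["contact_force"],"w",s["gripper_width"],"Mz",s["wrist_torque"][2])
E
python3 lev.py
```

```text
15.6 [554.51 200.05  74.98] r 95.75486413894355 lever deg 3.426477123885258 yaw-lever 3.2281456067217484 F tool [-8.56  3.95 -3.12] w 0.21809733556997074 Mz -0.12457158086615146
```

Call:
move_arm(
  steps=[
    {"dp":[0,-0.5,13.2],"dr":[8,0,0],"grip":-1},
    {"dp":[0,-0.5,13.2],"dr":[8,0,0],"grip":-1},
    {"dp":[0,-0.7,13.2],"dr":[8,0,0],"grip":-1},
    {"dp":[0,-0.9,13.2],"dr":[8,0,0],"grip":-1},
    {"dp":[0,-0.5,9],"dr":[5.5,0,0],"grip":-1},
  ],
)

```text
clock: 16.1
tcp_pos: [611.4, 181.0, 74.9]
eef_rot: [[0.0, 0.608, 0.794], [-0.0, 0.794, -0.608], [-1.0, -0.0, 0.0]]
contact_force: [-3.7, -1.4, 7.1]
gripper_width: 0.22
```

```bash
python3 lev.py
```

```text
16.1 [611.41 180.96  74.85] r 95.60025497056995 lever deg 39.98511513973012 yaw-lever 40.71985805784611 F tool [-7.05 -3.35 -2.09] w 0.2198430260500704 Mz -0.009730491408285122
```

Call:
move_arm(
  steps=[
    {"dp":[0,0,3],"dr":[1.5,0,0],"grip":-1},
    {"dp":[0,0,0],"dr":[0,0,0],"grip":-1},
    {"dp":[-6,0,0],"dr":[0,0,0],"grip":-1},
    {"dp":[-10,0,0],"dr":[0,0,0],"grip":-1},
    {"dp":[0,0,0],"dr":[0,0,0],"grip":-1},
  ],
)

```text
clock: 16.6
tcp_pos: [612.7, 179.3, 90.9]
eef_rot: [[-0.001, 0.624, 0.781], [-0.001, 0.781, -0.624], [-1.0, -0.002, -0.001]]
contact_force: [-3.6, -4.2, -9.9]
gripper_width: 0.21
```

```bash
python3 lev.py
python3 - <<'E'
from h import *
im=optics.camera("wrist"); cv2.imwrite("pics/w8.png",im)
im=optics.camera("scene"); p=optics.camera_params("scene");u=proj([[550,100,55]],p)[0].astype(int)
cv2.imwrite(f"pics/scene8.png",cv2.resize(im[max(0,u[1]-70):u[1]+70,u[0]-90:u[0]+90],None,fx=4,fy=4,interpolation=2))
E
```

```text
16.6 [612.69 179.33  90.9 ] r 95.0685020547739 lever deg 41.191894052567804 yaw-lever 41.90892583288799 F tool [ 9.88 -5.48 -0.21] w 0.20983023664934583 Mz 0.010155957406861753
```

View pics/scene8.png

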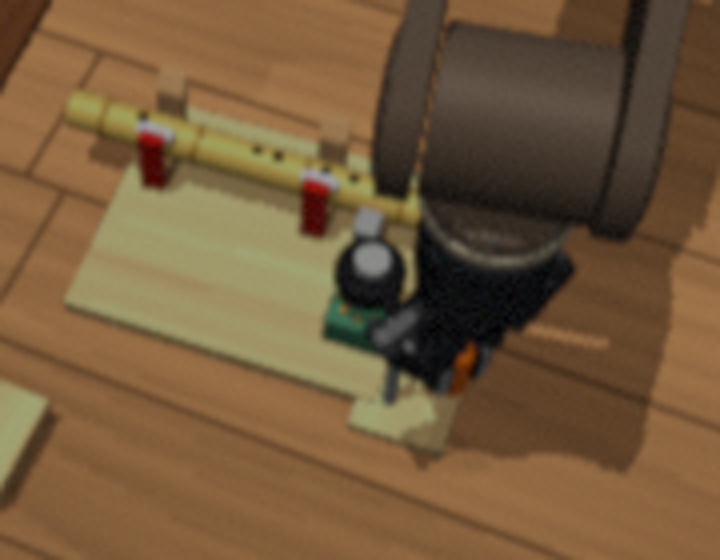

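View pics/w8.png

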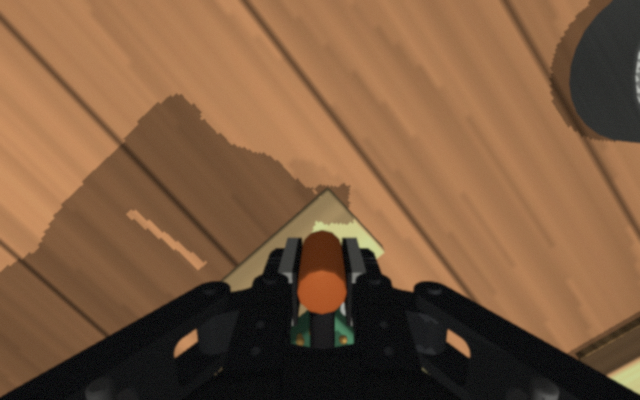

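Call:
move_arm(
  steps=[
    {"dp":[2,-2,-13.7],"dr":[-8.3,0,0],"grip":-1},
    {"dp":[0,-1,-13.7],"dr":[-8.3,0,0],"grip":-1},
    {"dp":[0,-1,-13.7],"dr":[-8.3,0,0],"grip":-1},
    {"dp":[0,-1,-13.7],"dr":[-8.3,0,0],"grip":-1},
    {"dp":[0,-1,-13.7],"dr":[-8.3,0,0],"grip":-1},
  ],
)

```text
clock: 17.2
tcp_pos: [548.3, 199.6, 88.3]
eef_rot: [[0.0, -0.057, 0.998], [-0.0, 0.998, 0.057], [-1.0, -0.0, 0.0]]
contact_force: [1.0, -4.5, -7.7]
gripper_width: 0.215
```

```bash
python3 lev.py
```

```text
17.2 [548.28 199.59  88.27] r 95.48034508947477 lever deg -0.31441995235413955 yaw-lever 0.05311610236292985 F tool [ 7.67 -4.56  0.7 ] w 0.21474278850431922 Mz 0.04143001566333506
```

Call:
move_arm(
  steps=[
    {"dp":[0,-1.8,-13.7],"dr":[-8.3,0,0],"grip":-1},
    {"dp":[0,-1,-13.7],"dr":[-8.3,0,0],"grip":-1},
    {"dp":[0,-1,-13.7],"dr":[-8.3,0,0],"grip":-1},
    {"dp":[0,-1,-13.7],"dr":[-8.3,0,0],"grip":-1},
    {"dp":[0,-1,-13.7],"dr":[-8.3,0,0],"grip":-1},
  ],
)

```text
clock: 17.7
tcp_pos: [487.3, 171.8, 88.6]
eef_rot: [[0.002, -0.704, 0.71], [0.0, 0.71, 0.704], [-1.0, -0.001, 0.001]]
contact_force: [3.6, -1.9, -8.7]
gripper_width: 0.212
```

```bash
python3 lev.py
```

```text
17.7 [487.3  171.83  88.61] r 95.12993459749718 lever deg -41.47480557350083 yaw-lever -41.45079395893758 F tool [ 8.69 -3.87  1.25] w 0.2119300718999759 Mz 0.07723167361215211
```

Call:
move_arm(
  steps=[
    {"dp":[4,0,0],"dr":[0,0,0],"grip":-1},
    {"dp":[4,0,0],"dr":[0,0,0],"grip":-1},
    {"dp":[3,0,0],"dr":[0,0,0],"grip":-1},
    {"dp":[3,0,0],"dr":[0,0,0],"grip":-1},
    {"dp":[0,0,0],"dr":[0,0,0],"grip":-1},
  ],
)

```text
clock: 18.2
tcp_pos: [487.7, 172.7, 75.0]
eef_rot: [[0.002, -0.698, 0.716], [0.001, 0.716, 0.698], [-1.0, -0.0, 0.002]]
contact_force: [-3.4, 4.8, 9.0]
gripper_width: 0.218
```

```bash
python3 lev.py
```

```text
18.2 [487.73 172.68  74.97] r 95.42843277661598 lever deg -40.93004498094572 yaw-lever -40.989127621667 F tool [-9.05  5.78  0.9 ] w 0.21750979988890998 Mz -0.0042293509141045835
```

It dropped fully into mesh (z 75). Second clockwise swing.

Call:
move_arm(
  steps=[
    {"dp":[0,-0.5,13.5],"dr":[8.2,0,0],"grip":-1},
    {"dp":[0,-0.5,13.5],"dr":[8.2,0,0],"grip":-1},
    {"dp":[0,-0.9,13.5],"dr":[8.2,0,0],"grip":-1},
    {"dp":[0,-0.9,13.5],"dr":[8.2,0,0],"grip":-1},
    {"dp":[0,-0.9,13.5],"dr":[8.2,0,0],"grip":-1},
  ],
)

```text
clock: 18.7
tcp_pos: [548.3, 200.0, 75.0]
eef_rot: [[0.002, -0.052, 0.999], [-0.0, 0.999, 0.052], [-1.0, -0.0, 0.002]]
contact_force: [-0.3, -4.5, 4.9]
gripper_width: 0.217
```

```bash
python3 lev.py
```

```text
18.7 [548.3  199.99  74.98] r 95.87934608471458 lever deg -0.28972220186054143 yaw-lever 0.3133198557995418 F tool [-4.85 -4.48 -0.55] w 0.21723800543761235 Mz 0.12101423041215201
```

Call:
move_arm(
  steps=[
    {"dp":[0,-0.9,6.6],"dr":[4,0,0],"grip":-1},
    {"dp":[0,-0.3,6.6],"dr":[4,0,0],"grip":-1},
    {"dp":[0,0,0],"dr":[0,0,0],"grip":-1},
    {"dp":[0,0,0],"dr":[0,0,0],"grip":-1},
    {"dp":[0,0,0],"dr":[0,0,0],"grip":-1},
  ],
)

```text
clock: 19.2
tcp_pos: [561.5, 199.6, 75.2]
eef_rot: [[0.003, 0.082, 0.997], [0.001, 0.997, -0.082], [-1.0, 0.001, 0.003]]
contact_force: [0.8, 5.2, 6.3]
gripper_width: 0.215
```

```bash
python3 lev.py
```

```text
19.2 [561.52 199.55  75.19] r 95.52509785261462 lever deg 7.6350484549652915 yaw-lever 8.015169345624496 F tool [-6.28  5.22  0.39] w 0.21490623520108826 Mz 0.01913314839876789
```

Call:
move_arm(
  steps=[
    {"dp":[0,0,6.6],"dr":[4,0,0],"grip":-1},
    {"dp":[0,-0.3,6.6],"dr":[4,0,0],"grip":-1},
    {"dp":[0,-0.3,6.6],"dr":[4,0,0],"grip":-1},
    {"dp":[0,0,0],"dr":[0,0,0],"grip":-1},
    {"dp":[0,0,0],"dr":[0,0,0],"grip":-1},
  ],
)

```text
clock: 19.7
tcp_pos: [581.1, 195.9, 75.2]
eef_rot: [[0.003, 0.288, 0.958], [0.001, 0.958, -0.288], [-1.0, 0.002, 0.003]]
contact_force: [0.9, 4.0, 6.6]
gripper_width: 0.218
```

```bash
python3 lev.py
```

```text
19.7 [581.13 195.92  75.21] r 95.47076016368827 lever deg 19.62198408996338 yaw-lever 20.03749918811216 F tool [-6.64  4.15 -0.25] w 0.2181659606370731 Mz 0.0002459052385594511
```

Call:
move_arm(
  steps=[
    {"dp":[0,0,6.6],"dr":[4,0,0],"grip":-1},
    {"dp":[0,-0.3,6.6],"dr":[4,0,0],"grip":-1},
    {"dp":[0,-0.3,6.6],"dr":[4,0,0],"grip":-1},
    {"dp":[0,0,0],"dr":[0,0,0],"grip":-1},
    {"dp":[0,0,0],"dr":[0,0,0],"grip":-1},
  ],
)

```text
clock: 20.2
tcp_pos: [599.4, 188.3, 75.3]
eef_rot: [[0.003, 0.481, 0.877], [0.001, 0.877, -0.481], [-1.0, 0.002, 0.002]]
contact_force: [1.3, 3.8, 6.8]
gripper_width: 0.219
```

```bash
python3 lev.py
```

```text
20.2 [599.42 188.31  75.25] r 95.36262391688918 lever deg 31.54076046169105 yaw-lever 32.04049886142105 F tool [-6.84  4.01 -0.71] w 0.21872054438539834 Mz -0.08153971466854792
```

Call:
move_arm(
  steps=[
    {"dp":[0,0,6.6],"dr":[4,0,0],"grip":-1},
    {"dp":[0,-0.3,6.6],"dr":[4,0,0],"grip":-1},
    {"dp":[0,-0.1,3.3],"dr":[2,0,0],"grip":-1},
    {"dp":[0,0,0],"dr":[0,0,0],"grip":-1},
    {"dp":[0,0,0],"dr":[0,0,0],"grip":-1},
  ],
)

```text
clock: 20.7
tcp_pos: [613.0, 179.3, 75.2]
eef_rot: [[0.003, 0.626, 0.78], [0.001, 0.78, -0.626], [-1.0, 0.003, 0.002]]
contact_force: [1.0, 4.5, 5.3]
gripper_width: 0.217
```

```bash
python3 lev.py
```

```text
20.7 [613.03 179.29  75.24] r 95.24947248053854 lever deg 41.36391960579702 yaw-lever 42.02928046356029 F tool [-5.33  4.13 -2.  ] w 0.2172132301570889 Mz -0.01716979716995017
```

Call:
move_arm(
  steps=[
    {"dp":[-7,0,0],"dr":[0,0,0],"grip":-1},
    {"dp":[-8,0,0],"dr":[0,0,0],"grip":-1},
    {"dp":[0,-1,-13.7],"dr":[-8.3,0,0],"grip":-1},
    {"dp":[0,-1,-13.7],"dr":[-8.3,0,0],"grip":-1},
    {"dp":[0,-1,-13.7],"dr":[-8.3,0,0],"grip":-1},
  ],
)

```text
clock: 21.2
tcp_pos: [574.9, 197.0, 89.1]
eef_rot: [[0.0, 0.232, 0.973], [-0.0, 0.973, -0.232], [-1.0, 0.0, 0.0]]
contact_force: [2.7, -0.2, -8.6]
gripper_width: 0.215
```

```bash
python3 lev.py
```

```text
21.2 [574.87 197.02  89.14] r 94.9695480860065 lever deg 15.806604993344582 yaw-lever 16.716002253816647 F tool [8.58 0.44 2.67] w 0.21453902262495672 Mz 0.1816844950253671
```

Call:
move_arm(
  steps=[
    {"dp":[0,-1,-13.7],"dr":[-8.3,0,0],"grip":-1},
    {"dp":[0,-1,-13.7],"dr":[-8.3,0,0],"grip":-1},
    {"dp":[0,-1,-13.7],"dr":[-8.3,0,0],"grip":-1},
    {"dp":[0,-1,-13.7],"dr":[-8.3,0,0],"grip":-1},
    {"dp":[0,-1,-13.7],"dr":[-8.3,0,0],"grip":-1},
  ],
)

```text
clock: 21.7
tcp_pos: [508.3, 187.9, 89.3]
eef_rot: [[0.001, -0.471, 0.882], [-0.001, 0.882, 0.471], [-1.0, -0.001, 0.0]]
contact_force: [5.7, -3.5, -7.6]
gripper_width: 0.218
```

Call:
move_arm(
  steps=[
    {"dp":[0,-1,-13.7],"dr":[-8.3,0,0],"grip":-1},
    {"dp":[0,-0.9,-12.5],"dr":[-7.5,0,0],"grip":-1},
    {"dp":[0,0,0],"dr":[0,0,0],"grip":-1},
    {"dp":[4,0,0],"dr":[0,0,0],"grip":-1},
    {"dp":[4,0,0],"dr":[0,0,0],"grip":-1},
  ],
)

```text
clock: 22.2
tcp_pos: [488.0, 172.8, 81.4]
eef_rot: [[0.002, -0.689, 0.725], [-0.0, 0.725, 0.689], [-1.0, -0.001, 0.001]]
contact_force: [2.5, 2.0, 1.5]
gripper_width: 0.218
```

```bash
python3 lev.py
```

```text
22.2 [488.03 172.79  81.45] r 95.30428987765704 lever deg -40.75435682109327 yaw-lever -40.245721729184744 F tool [-1.54 -0.29  3.14] w 0.2183777692066776 Mz 0.20351488737453755
```

Call:
move_arm(
  steps=[
    {"dp":[3,0,0],"dr":[0,0,0],"grip":-1},
    {"dp":[3,0,0],"dr":[0,0,0],"grip":-1},
    {"dp":[0,0,0],"dr":[0,0,0],"grip":-1},
    {"dp":[0,0,0],"dr":[0,0,0],"grip":-1},
    {"dp":[0,0,0],"dr":[0,0,0],"grip":-1},
  ],
)

```text
clock: 22.7
tcp_pos: [488.1, 172.9, 75.4]
eef_rot: [[0.002, -0.689, 0.724], [-0.0, 0.724, 0.689], [-1.0, -0.001, 0.001]]
contact_force: [6.8, -1.9, -6.9]
gripper_width: 0.219
```

```bash
python3 lev.py
```

```text
22.7 [488.07 172.9   75.4 ] r 95.35068612527996 lever deg -40.695259499569964 yaw-lever -40.274439183013726 F tool [ 6.94 -6.02  3.63] w 0.21939437587327917 Mz 0.24300111008614536
```

Call:
move_arm(
  steps=[
    {"dp":[2,-0.5,5],"dr":[3,0,0],"grip":-1},
    {"dp":[0,-0.2,5],"dr":[3,0,0],"grip":-1},
    {"dp":[0,-0.2,5],"dr":[3,0,0],"grip":-1},
    {"dp":[0,0,0],"dr":[0,0,0],"grip":-1},
    {"dp":[0,0,0],"dr":[0,0,0],"grip":-1},
  ],
)

```text
clock: 23.2
tcp_pos: [499.5, 182.8, 74.7]
eef_rot: [[0.002, -0.567, 0.823], [0.001, 0.823, 0.567], [-1.0, -0.0, 0.002]]
contact_force: [-1.6, 4.3, 14.4]
gripper_width: 0.219
```

```bash
python3 lev.py
```

```text
23.2 [499.53 182.81  74.73] r 95.7233231091719 lever deg -31.59915134712332 yaw-lever -31.271006813396585 F tool [-14.44   4.44   1.11] w 0.21887596879084625 Mz 0.17534427573224082
```

Call:
move_arm(
  steps=[
    {"dp":[0,-0.4,5],"dr":[3,0,0],"grip":-1},
    {"dp":[0,-0.2,5],"dr":[3,0,0],"grip":-1},
    {"dp":[0,-0.2,5],"dr":[3,0,0],"grip":-1},
    {"dp":[0,0,0],"dr":[0,0,0],"grip":-1},
    {"dp":[0,0,0],"dr":[0,0,0],"grip":-1},
  ],
)

```text
clock: 23.7
tcp_pos: [511.8, 190.0, 74.8]
eef_rot: [[0.0, -0.432, 0.902], [0.0, 0.902, 0.432], [-1.0, 0.0, 0.0]]
contact_force: [-5.6, 5.0, 17.5]
gripper_width: 0.217
```

```bash
python3 lev.py
```

```text
23.7 [511.82 190.    74.77] r 95.6524793454703 lever deg -23.06590868906996 yaw-lever -22.292816015179326 F tool [-17.5    6.93  -2.85] w 0.21662073434650447 Mz 0.33268497698333444
```

Call:
move_arm(
  steps=[
    {"dp":[-1,0.3,5],"dr":[3,0,0],"grip":-1},
    {"dp":[0,0,5],"dr":[3,0,0],"grip":-1},
    {"dp":[0,-0.2,5],"dr":[3,0,0],"grip":-1},
    {"dp":[0,0,0],"dr":[0,0,0],"grip":-1},
    {"dp":[0,0,0],"dr":[0,0,0],"grip":-1},
  ],
)

```text
clock: 24.2
tcp_pos: [521.8, 194.4, 74.4]
eef_rot: [[-0.009, -0.285, 0.958], [-0.002, 0.958, 0.285], [-1.0, 0.0, -0.01]]
contact_force: [-18.4, -3.1, 13.9]
gripper_width: 0.215
```

```bash
python3 lev.py
```

```text
24.2 [521.84 194.39  74.41] r 95.76007082214586 lever deg -16.51608611845716 yaw-lever -13.28781717664921 F tool [-13.77   2.3  -18.66] w 0.214779942212328 Mz 0.2023932444262543
```

Call:
move_arm(
  steps=[
    {"dp":[0,0,5],"dr":[3,0,0],"grip":-1},
    {"dp":[0,-0.2,5],"dr":[3,0,0],"grip":-1},
    {"dp":[0,-0.2,5],"dr":[3,0,0],"grip":-1},
    {"dp":[0,0,0],"dr":[0,0,0],"grip":-1},
    {"dp":[0,0,0],"dr":[0,0,0],"grip":-1},
  ],
)

```text
clock: 24.7
tcp_pos: [541.1, 198.9, 75.2]
eef_rot: [[0.001, -0.131, 0.991], [0.001, 0.991, 0.131], [-1.0, 0.001, 0.001]]
contact_force: [1.1, 4.0, 4.0]
gripper_width: 0.216
```

```bash
python3 lev.py
```

```text
24.7 [541.05 198.93  75.17] r 95.54938831420009 lever deg -4.6701030048807795 yaw-lever -4.2341316964099125 F tool [-4.    3.85  1.65] w 0.21627216545095773 Mz 0.09581034987696119
```

Run:
```python
from h import *
for c in ["scene","side","wrist"]:
    im=optics.camera(c); p=optics.camera_params(c);u=proj([[520,60,55]],p)[0].astype(int)
    if c=="wrist": cv2.imwrite("pics/w9.png",im)
    else: cv2.imwrite(f"pics/{c}9.png",cv2.resize(im[max(0,u[1]-70):u[1]+70,u[0]-90:u[0]+90],None,fx=4,fy=4,interpolation=2))
    print(c,[(t,[(b["location"],b["confidence"]) for b in nets.tip_of(t,c)[:1]]) for t in ["tube","clamp","knob"]])
```

```text
scene [('tube', [([484.9, -12.2, 59.2], 0.89)]), ('clamp', [([503.9, 90.4, 55.5], 0.47)]), ('knob', [([538.5, 200.1, 87.5], 0.66)])]
side [('tube', [([483.8, -15.5, 56.2], 0.59)]), ('clamp', [([508.7, 91.7, 49.5], 0.62)]), ('knob', [([540.8, 199.9, 94.9], 0.71)])]
wrist [('tube', []), ('clamp', []), ('knob', [([540.6, 201.5, 90.6], 0.63)])]
```

View pics/side9.png

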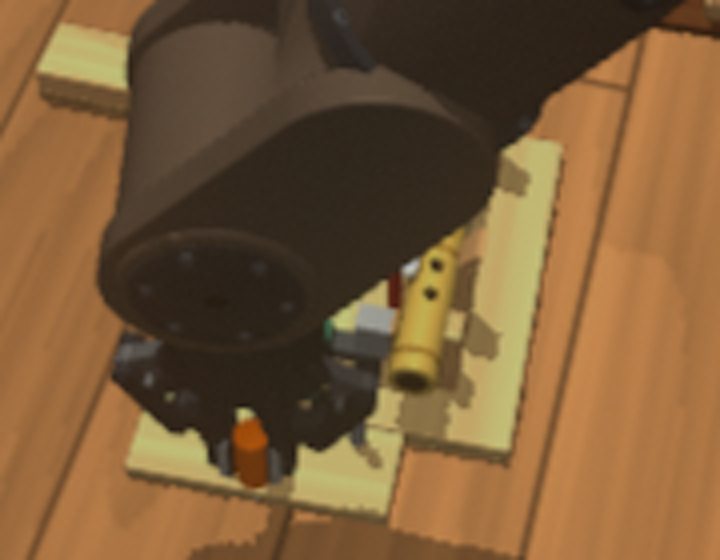

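View pics/scene9.png

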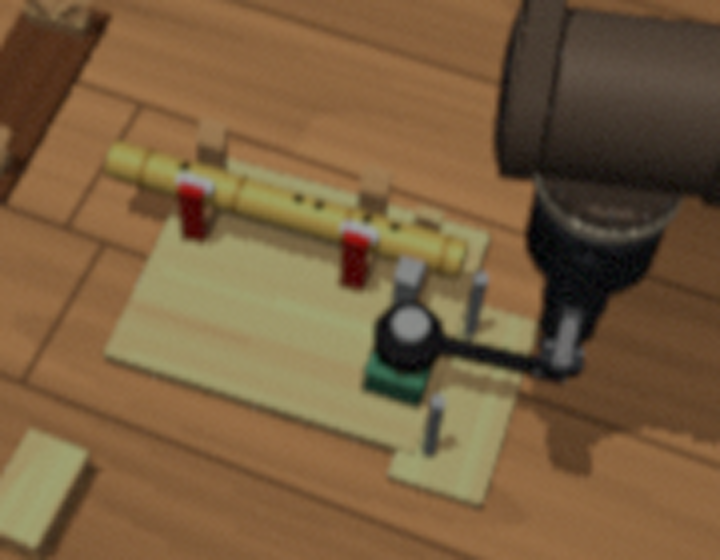

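View pics/w9.png

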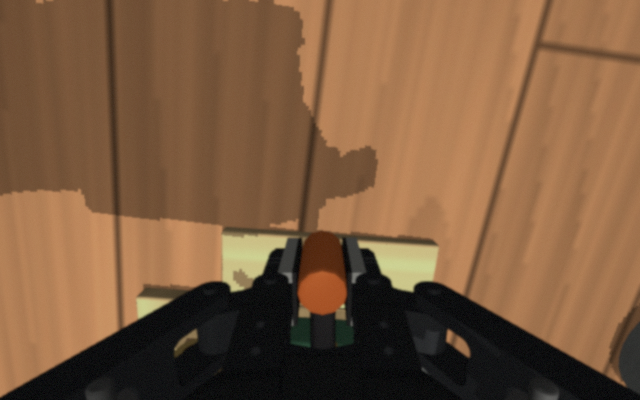

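Call:
move_arm(
  steps=[
    {"dp":[0,0,3.3],"dr":[2,0,0],"grip":-1},
    {"dp":[0,-0.2,3.3],"dr":[2,0,0],"grip":-1},
    {"dp":[0,-0.2,3.3],"dr":[2,0,0],"grip":-1},
    {"dp":[0,0,0],"dr":[0,0,0],"grip":-1},
    {"dp":[0,0,0],"dr":[0,0,0],"grip":-1},
  ],
)

```text
clock: 25.8
tcp_pos: [550.9, 199.7, 75.2]
eef_rot: [[0.001, -0.027, 1.0], [0.001, 1.0, 0.027], [-1.0, 0.001, 0.001]]
contact_force: [0.6, 6.4, 5.7]
gripper_width: 0.216
```

```bash
python3 lev.py
```

```text
25.8 [550.94 199.72  75.22] r 95.48350904521338 lever deg 1.2818493712496357 yaw-lever 1.7611313065868959 F tool [-5.72  6.41  0.8 ] w 0.2160748516310352 Mz 0.110178926388394
```

Call:
move_arm(
  steps=[
    {"dp":[0,0,3.3],"dr":[2,0,0],"grip":-1},
    {"dp":[0,-0.2,3.3],"dr":[2,0,0],"grip":-1},
    {"dp":[0,-0.2,3.3],"dr":[2,0,0],"grip":-1},
    {"dp":[0,0,0],"dr":[0,0,0],"grip":-1},
    {"dp":[0,0,0],"dr":[0,0,0],"grip":-1},
  ],
)

```text
clock: 26.3
tcp_pos: [560.8, 199.5, 75.3]
eef_rot: [[0.001, 0.078, 0.997], [0.001, 0.997, -0.078], [-1.0, 0.002, 0.001]]
contact_force: [1.3, 8.9, 5.8]
gripper_width: 0.214
```

```bash
python3 lev.py
```

```text
26.3 [560.77 199.47  75.29] r 95.38619145873207 lever deg 7.189341825656818 yaw-lever 7.7638836541208756 F tool [-5.81  8.95  0.6 ] w 0.21392677282262146 Mz 0.06663091305073642
```

Call:
move_arm(
  steps=[
    {"dp":[0,0.7,3.3],"dr":[2,0,0],"grip":-1},
    {"dp":[0,0,3.3],"dr":[2,0,0],"grip":-1},
    {"dp":[0,-0.1,3.3],"dr":[2,0,0],"grip":-1},
    {"dp":[0,-0.1,3.3],"dr":[2,0,0],"grip":-1},
    {"dp":[0,0,0],"dr":[0,0,0],"grip":-1},
  ],
)

```text
clock: 26.8
tcp_pos: [572.8, 198.0, 75.1]
eef_rot: [[-0.002, 0.216, 0.976], [0.001, 0.976, -0.216], [-1.0, 0.0, -0.002]]
contact_force: [-5.4, 5.8, 9.2]
gripper_width: 0.216
```

```bash
python3 lev.py
```

```text
26.8 [572.77 197.97  75.09] r 95.47030046034826 lever deg 14.45690674020399 yaw-lever 15.784143137515592 F tool [-9.23  4.46 -6.5 ] w 0.21561463267359926 Mz 0.3734990045365233
```

Call:
move_arm(
  steps=[
    {"dp":[0,0,3.3],"dr":[2,0,0],"grip":-1},
    {"dp":[0,0,3.3],"dr":[2,0,0],"grip":-1},
    {"dp":[0,-0.1,3.3],"dr":[2,0,0],"grip":-1},
    {"dp":[0,-0.1,3.3],"dr":[2,0,0],"grip":-1},
    {"dp":[0,0,0],"dr":[0,0,0],"grip":-1},
  ],
)

```text
clock: 27.3
tcp_pos: [585.1, 194.8, 75.2]
eef_rot: [[-0.002, 0.351, 0.937], [0.001, 0.937, -0.351], [-1.0, 0.0, -0.002]]
contact_force: [-4.2, 12.6, 8.4]
gripper_width: 0.213
```

```bash
python3 lev.py
```

```text
27.3 [585.13 194.8   75.16] r 95.6046188589415 lever deg 22.11561341188186 yaw-lever 23.822781688371542 F tool [-8.39 10.37 -8.33] w 0.2126972762025165 Mz -0.1354364584390051
```

Call:
move_arm(
  steps=[
    {"dp":[0,1,3.3],"dr":[2,0,0],"grip":-1},
    {"dp":[0,0,3.3],"dr":[2,0,0],"grip":-1},
    {"dp":[0,0,0],"dr":[0,0,0],"grip":-1},
    {"dp":[0,0,0],"dr":[0,0,0],"grip":-1},
    {"dp":[0,0,0],"dr":[0,0,0],"grip":-1},
  ],
)

```text
clock: 27.8
tcp_pos: [591.4, 192.1, 74.8]
eef_rot: [[-0.003, 0.415, 0.91], [0.0, 0.91, -0.415], [-1.0, -0.001, -0.003]]
contact_force: [-6.9, 0.6, 8.2]
gripper_width: 0.215
```

```bash
python3 lev.py
```

```text
27.8 [591.45 192.11  74.77] r 95.3435989026911 lever deg 26.23128447018499 yaw-lever 27.819613440196818 F tool [-8.16 -2.38 -6.55] w 0.21512625459980364 Mz -0.7239568449490977
```

Call:
move_arm(
  steps=[
    {"dp":[0,0,3.3],"dr":[2,0,0],"grip":-1},
    {"dp":[0,0,3.3],"dr":[2,0,0],"grip":-1},
    {"dp":[0,0,0],"dr":[0,0,0],"grip":-1},
    {"dp":[0,0,0],"dr":[0,0,0],"grip":-1},
    {"dp":[0,0,0],"dr":[0,0,0],"grip":-1},
  ],
)

```text
clock: 28.3
tcp_pos: [597.4, 189.4, 74.8]
eef_rot: [[-0.003, 0.477, 0.879], [0.0, 0.879, -0.477], [-1.0, -0.001, -0.003]]
contact_force: [-7.1, 1.5, 8.2]
gripper_width: 0.215
```

```bash
python3 lev.py
```

```text
28.3 [597.36 189.36  74.77] r 95.33700122439774 lever deg 30.14898771077444 yaw-lever 31.816386002586444 F tool [-8.23 -2.06 -6.99] w 0.21461750861043433 Mz -0.7002700861971678
```

Call:
move_arm(
  steps=[
    {"dp":[0,0,3.3],"dr":[2,0,0],"grip":-1},
    {"dp":[0,-0.1,3.3],"dr":[2,0,0],"grip":-1},
    {"dp":[0,0,3.3],"dr":[2,0,0],"grip":-1},
    {"dp":[0,0,0],"dr":[0,0,0],"grip":-1},
    {"dp":[0,0,0],"dr":[0,0,0],"grip":-1},
  ],
)

```text
clock: 28.8
tcp_pos: [605.8, 184.3, 74.8]
eef_rot: [[-0.003, 0.567, 0.824], [0.0, 0.824, -0.567], [-1.0, -0.001, -0.003]]
contact_force: [-7.0, 3.1, 9.5]
gripper_width: 0.213
```

```bash
python3 lev.py
```

```text
28.8 [605.8  184.34  74.83] r 95.17733124067644 lever deg 36.058156366207136 yaw-lever 37.82333418410087 F tool [-9.48 -1.43 -7.59] w 0.21320746620390105 Mz -0.6779910486120132
```

Call:
move_arm(
  steps=[
    {"dp":[0,0,3.3],"dr":[2,0,0],"grip":-1},
    {"dp":[0,-0.1,3.3],"dr":[2,0,0],"grip":-1},
    {"dp":[0,0,0],"dr":[0,0,0],"grip":-1},
    {"dp":[0,0,0],"dr":[0,0,0],"grip":-1},
    {"dp":[0,0,0],"dr":[0,0,0],"grip":-1},
  ],
)

```text
clock: 29.3
tcp_pos: [611.1, 180.6, 74.8]
eef_rot: [[-0.003, 0.623, 0.782], [0.001, 0.782, -0.623], [-1.0, -0.001, -0.003]]
contact_force: [-7.7, 4.1, 8.2]
gripper_width: 0.217
```

```bash
python3 lev.py
python3 - <<'E'
from h import *
for c in ["scene","side"]:
    im=optics.camera(c); p=optics.camera_params(c);u=proj([[520,60,55]],p)[0].astype(int)
    cv2.imwrite(f"pics/{c}10.png",cv2.resize(im[max(0,u[1]-70):u[1]+70,u[0]-90:u[0]+90],None,fx=4,fy=4,interpolation=2))
    print(c,[(t,[(b["location"],b["confidence"]) for b in nets.tip_of(t,c)[:1]]) for t in ["tube","clamp","knob"]])
E
```

```text
29.3 [611.09 180.62  74.82] r 95.13004337571563 lever deg 39.95437768792324 yaw-lever 41.814216853488986 F tool [-8.2  -1.63 -8.59] w 0.21719527591115992 Mz -0.639742386719358
scene [('tube', [([482.3, -12.3, 56.6], 0.59)]), ('clamp', [([505.6, 89.8, 56.3], 0.63)]), ('knob', [([610.9, 182.9, 88.1], 0.53)])]
side [('tube', [([486.3, -14.6, 56.5], 0.97)]), ('clamp', [([506.0, 90.5, 47.9], 0.56)]), ('knob', [])]
```

View pics/scene10.png

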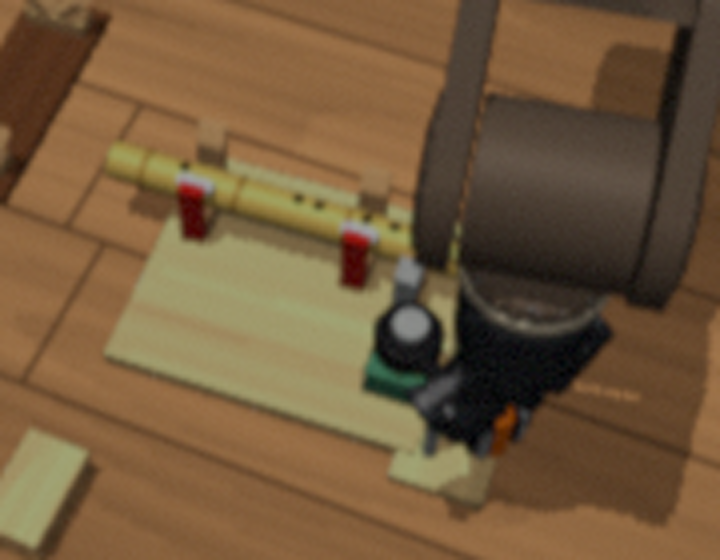

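View pics/side10.png

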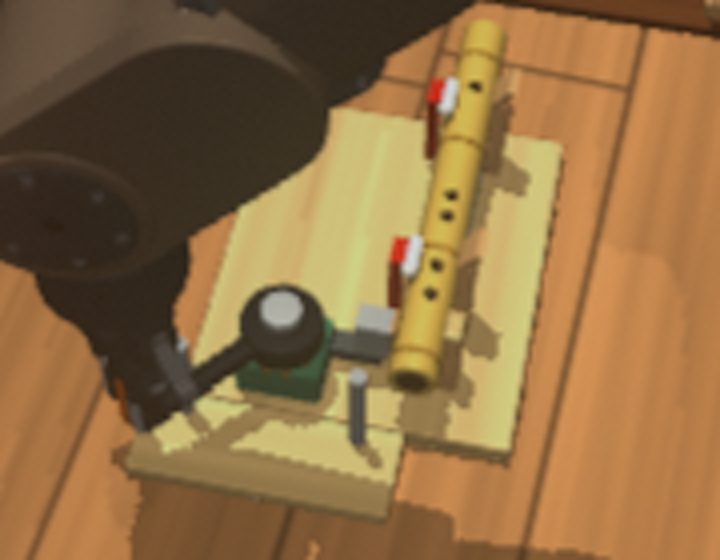

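Resistance has risen to about 8 N, but the lever still moves, so it isn't firm yet. Doing another ratchet cycle.

Call:
move_arm(
  steps=[
    {"dp":[-7,0,-1],"dr":[0,0,0],"grip":-1},
    {"dp":[-8,0,-1],"dr":[-1,0,0],"grip":-1},
    {"dp":[0,-1,-13.5],"dr":[-8.2,0,0],"grip":-1},
    {"dp":[0,-1,-13.5],"dr":[-8.2,0,0],"grip":-1},
    {"dp":[0,-1,-13.5],"dr":[-8.2,0,0],"grip":-1},
  ],
)

```text
clock: 30.2
tcp_pos: [571.7, 197.8, 88.0]
eef_rot: [[-0.006, 0.216, 0.976], [-0.002, 0.976, -0.216], [-1.0, -0.003, -0.005]]
contact_force: [-7.1, -7.5, -8.5]
gripper_width: 0.214
```

```bash
python3 lev.py
```

```text
30.2 [571.66 197.77  88.03] r 95.06539097728714 lever deg 13.819539322437763 yaw-lever 15.798353797672565 F tool [ 8.59 -8.82 -5.3 ] w 0.21410319342058104 Mz -0.48766162267949076
```

Call:
move_arm(
  steps=[
    {"dp":[0,-1,-13.5],"dr":[-8.2,0,0],"grip":-1},
    {"dp":[0,-1,-13.5],"dr":[-8.2,0,0],"grip":-1},
    {"dp":[0,-1,-13.5],"dr":[-8.2,0,0],"grip":-1},
    {"dp":[0,-1,-13.5],"dr":[-8.2,0,0],"grip":-1},
    {"dp":[0,-1,-13.5],"dr":[-8.2,0,0],"grip":-1},
  ],
)

```text
clock: 30.7
tcp_pos: [507.1, 187.5, 88.6]
eef_rot: [[-0.003, -0.477, 0.879], [-0.003, 0.879, 0.477], [-1.0, -0.001, -0.004]]
contact_force: [1.7, -19.1, -7.9]
gripper_width: 0.22
```

```bash
python3 lev.py
```

```text
30.7 [507.15 187.49  88.56] r 95.62501695218664 lever deg -26.24602850044152 yaw-lever -25.206465908904235 F tool [  7.9  -17.57  -7.53] w 0.22036656497680582 Mz -0.7374844309606963
```

Call:
move_arm(
  steps=[
    {"dp":[0,-3,-14],"dr":[-8.2,0,0],"grip":-1},
    {"dp":[0,-1.5,-12.5],"dr":[-7,0,0],"grip":-1},
    {"dp":[0,0,0],"dr":[0,0,0],"grip":-1},
    {"dp":[3,0,0],"dr":[0,0,0],"grip":-1},
    {"dp":[3,0,0],"dr":[0,0,0],"grip":-1},
  ],
)

```text
clock: 31.2
tcp_pos: [488.1, 171.5, 82.7]
eef_rot: [[-0.002, -0.685, 0.729], [-0.001, 0.729, 0.685], [-1.0, 0.001, -0.002]]
contact_force: [-4.2, -3.5, -7.2]
gripper_width: 0.216
```

```bash
python3 lev.py
```

```text
31.2 [488.05 171.48  82.75] r 94.34848392222523 lever deg -41.300607536762946 yaw-lever -39.90024145827685 F tool [ 7.24  0.36 -5.42] w 0.21626232831404968 Mz -0.5367635066530367
```

Call:
move_arm(
  steps=[
    {"dp":[3,0,0],"dr":[0,0,0],"grip":-1},
    {"dp":[3,0,0],"dr":[0,0,0],"grip":-1},
    {"dp":[2,0,0],"dr":[0,0,0],"grip":-1},
    {"dp":[0,0,0],"dr":[0,0,0],"grip":-1},
    {"dp":[0,0,0],"dr":[0,0,0],"grip":-1},
  ],
)

```text
clock: 31.7
tcp_pos: [488.1, 172.0, 75.4]
eef_rot: [[-0.002, -0.685, 0.729], [-0.0, 0.729, 0.685], [-1.0, 0.001, -0.001]]
contact_force: [-7.3, -1.0, 2.9]
gripper_width: 0.218
```

```bash
python3 lev.py
```

```text
31.7 [488.1  171.95  75.38] r 94.65288190415902 lever deg -41.07752392383499 yaw-lever -39.90580418171417 F tool [-2.85  4.27 -6.01] w 0.2178139355482074 Mz -0.64107596186124
```

Call:
move_arm(
  steps=[
    {"dp":[1.5,0,3.3],"dr":[1,0,0],"grip":-1},
    {"dp":[0,0,3.3],"dr":[2,0,0],"grip":-1},
    {"dp":[0,-0.1,3.3],"dr":[2,0,0],"grip":-1},
    {"dp":[0,0,0],"dr":[0,0,0],"grip":-1},
    {"dp":[0,0,0],"dr":[0,0,0],"grip":-1},
  ],
)

```text
clock: 32.2
tcp_pos: [495.9, 179.7, 74.9]
eef_rot: [[0.0, -0.619, 0.785], [0.001, 0.785, 0.619], [-1.0, 0.001, 0.001]]
contact_force: [-10.4, 8.9, 15.1]
gripper_width: 0.214
```

```bash
python3 lev.py
```

```text
32.2 [495.94 179.66  74.94] r 95.31571708047417 lever deg -34.45738601344138 yaw-lever -34.958474689650494 F tool [-15.1   13.46  -2.66] w 0.21416243806440893 Mz -0.18841617532363367
```

Call:
move_arm(
  steps=[
    {"dp":[0,0,3.3],"dr":[2,0,0],"grip":-1},
    {"dp":[0,0,3.3],"dr":[2,0,0],"grip":-1},
    {"dp":[0,-0.1,3.3],"dr":[2,0,0],"grip":-1},
    {"dp":[0,0,0],"dr":[0,0,0],"grip":-1},
    {"dp":[0,0,0],"dr":[0,0,0],"grip":-1},
  ],
)

```text
clock: 32.7
tcp_pos: [504.2, 185.5, 74.9]
eef_rot: [[0.001, -0.534, 0.846], [0.001, 0.846, 0.534], [-1.0, 0.001, 0.001]]
contact_force: [-9.0, 9.9, 13.7]
gripper_width: 0.217
```

```bash
python3 lev.py
```

```text
32.7 [504.17 185.48  74.93] r 95.41520235371269 lever deg -28.395582383617512 yaw-lever -28.96340573498213 F tool [-13.66  13.2   -2.29] w 0.2173772386423376 Mz -0.17175680795480985
```

Call:
move_arm(
  steps=[
    {"dp":[0,0,3.3],"dr":[2,0,0],"grip":-1},
    {"dp":[0,0,3.3],"dr":[2,0,0],"grip":-1},
    {"dp":[0,-0.1,3.3],"dr":[2,0,0],"grip":-1},
    {"dp":[0,0,0],"dr":[0,0,0],"grip":-1},
    {"dp":[0,0,0],"dr":[0,0,0],"grip":-1},
  ],
)

```text
clock: 33.2
tcp_pos: [512.3, 190.1, 74.9]
eef_rot: [[-0.0, -0.443, 0.897], [0.001, 0.897, 0.443], [-1.0, 0.001, -0.0]]
contact_force: [-10.3, 6.2, 14.8]
gripper_width: 0.217
```

```bash
python3 lev.py
```

```text
33.2 [512.27 190.07  74.87] r 95.51197836920278 lever deg -22.80437797326942 yaw-lever -22.99440497935366 F tool [-14.8   10.11  -6.49] w 0.21710407926830302 Mz 0.012137658015978423
```

Call:
move_arm(
  steps=[
    {"dp":[-1,1,3.3],"dr":[2,0,0],"grip":-1},
    {"dp":[0,0,3.3],"dr":[2,0,0],"grip":-1},
    {"dp":[0,0,0],"dr":[0,0,0],"grip":-1},
    {"dp":[0,0,0],"dr":[0,0,0],"grip":-1},
    {"dp":[0,0,0],"dr":[0,0,0],"grip":-1},
  ],
)

```text
clock: 33.7
tcp_pos: [517.2, 192.5, 74.9]
eef_rot: [[-0.003, -0.38, 0.925], [-0.001, 0.925, 0.38], [-1.0, -0.0, -0.003]]
contact_force: [-9.3, -4.6, 4.9]
gripper_width: 0.212
```

```bash
python3 lev.py
```

```text
33.7 [517.19 192.54  74.95] r 95.72578147656 lever deg -19.508531909622032 yaw-lever -19.04346019095385 F tool [ -4.89  -0.75 -10.33] w 0.21185521764970325 Mz 0.27669885426440227
```

Call:
move_arm(
  steps=[
    {"dp":[0,0,3.3],"dr":[2,0,0],"grip":-1},
    {"dp":[0,0,0],"dr":[0,0,0],"grip":-1},
    {"dp":[0,0,0],"dr":[0,0,0],"grip":-1},
    {"dp":[0,0,0],"dr":[0,0,0],"grip":-1},
    {"dp":[0,0,0],"dr":[0,0,0],"grip":-1},
  ],
)

```text
clock: 34.2
tcp_pos: [519.9, 193.8, 74.8]
eef_rot: [[-0.003, -0.348, 0.938], [-0.001, 0.938, 0.348], [-1.0, -0.0, -0.004]]
contact_force: [-10.6, -2.7, 5.2]
gripper_width: 0.216
```

```bash
python3 lev.py
```

```text
34.2 [519.91 193.78  74.84] r 95.85865254540055 lever deg -17.72372602412093 yaw-lever -17.056229329297782 F tool [ -5.19   1.15 -10.86] w 0.21624519241230347 Mz 0.40229621279916966
```

Call:
move_arm(
  steps=[
    {"dp":[0,0,1.7],"dr":[1,0,0],"grip":-1},
    {"dp":[0,0,1.7],"dr":[1,0,0],"grip":-1},
    {"dp":[0,0,0],"dr":[0,0,0],"grip":-1},
    {"dp":[0,0,0],"dr":[0,0,0],"grip":-1},
    {"dp":[0,0,0],"dr":[0,0,0],"grip":-1},
  ],
)

```text
clock: 34.7
tcp_pos: [522.9, 195.0, 74.8]
eef_rot: [[-0.004, -0.315, 0.949], [-0.002, 0.949, 0.315], [-1.0, -0.0, -0.004]]
contact_force: [-11.3, -2.5, 5.3]
gripper_width: 0.218
```

```bash
python3 lev.py
```

```text
34.7 [522.89 194.99  74.75] r 95.97729878320106 lever deg -15.804476713727666 yaw-lever -15.079683437409741 F tool [ -5.3    1.21 -11.5 ] w 0.21833234457279335 Mz 0.548865646936292
```

Call:
move_arm(
  steps=[
    {"dp":[0,0,1.7],"dr":[1,0,0],"grip":-1},
    {"dp":[0,0,1.7],"dr":[1,0,0],"grip":-1},
    {"dp":[0,0,0],"dr":[0,0,0],"grip":-1},
    {"dp":[0,0,0],"dr":[0,0,0],"grip":-1},
    {"dp":[0,0,0],"dr":[0,0,0],"grip":-1},
  ],
)

```text
clock: 35.2
tcp_pos: [527.3, 196.0, 74.8]
eef_rot: [[-0.001, -0.281, 0.96], [-0.001, 0.96, 0.281], [-1.0, -0.0, -0.001]]
contact_force: [-2.7, -2.6, -0.2]
gripper_width: 0.216
```

```bash
python3 lev.py
```

```text
35.2 [527.35 196.01  74.75] r 95.58470145739608 lever deg -13.07659118323166 yaw-lever -13.005068420792341 F tool [ 0.24 -1.77 -3.35] w 0.2164262252323305 Mz -0.46253341038660306
```

Call:
move_arm(
  steps=[
    {"dp":[0.5,0,3.3],"dr":[2,0,0],"grip":-1},
    {"dp":[0,0,3.3],"dr":[2,0,0],"grip":-1},
    {"dp":[0,-0.1,3.3],"dr":[2,0,0],"grip":-1},
    {"dp":[0,0,0],"dr":[0,0,0],"grip":-1},
    {"dp":[0,0,0],"dr":[0,0,0],"grip":-1},
  ],
)

```text
clock: 35.7
tcp_pos: [538.6, 198.9, 75.1]
eef_rot: [[0.003, -0.179, 0.984], [0.001, 0.984, 0.179], [-1.0, 0.0, 0.003]]
contact_force: [-1.5, 0.5, 4.5]
gripper_width: 0.218
```

```bash
python3 lev.py
```

```text
35.7 [538.58 198.94  75.05] r 95.93215832579166 lever deg -6.131473802155285 yaw-lever -7.017259101353466 F tool [-4.54  0.76 -1.34] w 0.21826544803535197 Mz -0.16043477118025332
```

Call:
move_arm(
  steps=[
    {"dp":[0,0,3.3],"dr":[2,0,0],"grip":-1},
    {"dp":[0,-0.1,3.3],"dr":[2,0,0],"grip":-1},
    {"dp":[0,-0.1,3.3],"dr":[2,0,0],"grip":-1},
    {"dp":[0,0,0],"dr":[0,0,0],"grip":-1},
    {"dp":[0,0,0],"dr":[0,0,0],"grip":-1},
  ],
)

```text
clock: 36.2
tcp_pos: [548.3, 200.0, 75.1]
eef_rot: [[0.003, -0.075, 0.997], [0.001, 0.997, 0.075], [-1.0, 0.0, 0.003]]
contact_force: [-1.9, 0.1, 5.0]
gripper_width: 0.216
```

```bash
python3 lev.py
```

```text
36.2 [548.28 200.01  75.08] r 95.90199369114245 lever deg -0.29768563999317443 yaw-lever -1.0220372233839443 F tool [-5.02  0.22 -1.85] w 0.21592642835091594 Mz -0.11910169381212485
```

Run:
```python
from h import *
ims=[]
for c in ["scene","side"]:
    im=optics.camera(c); p=optics.camera_params(c); cv2.imwrite(f"pics/{c}11f.png",im)
    u=proj([[506,88,55]],p)[0].astype(int); print(u)
    a=cv2.imread(f"pics/{c}0.png"); f=lambda i:cv2.resize(i[u[1]-30:u[1]+30,u[0]-32:u[0]+32],None,fx=6,fy=6,interpolation=2)
    ims.append(np.hstack([f(a),f(im)])[:300])
    print(c,[(t,[(b["location"],b["confidence"]) for b in nets.tip_of(t,c)[:1]]) for t in ["tube","clamp","knob"]])
cv2.imwrite("pics/cmp11.png",np.vstack(ims))
```

```text
[368 191]
scene [('tube', [([484.1, -9.9, 54.5], 0.59)]), ('clamp', [([504.3, 89.9, 53.3], 0.52)]), ('knob', [([546.0, 202.1, 86.4], 0.57)])]
[333 248]
side [('tube', [([485.3, -13.0, 57.4], 0.63)]), ('clamp', [([508.1, 90.5, 48.0], 0.5)]), ('knob', [([545.8, 197.0, 93.8], 0.58)])]
```

View pics/cmp11.png

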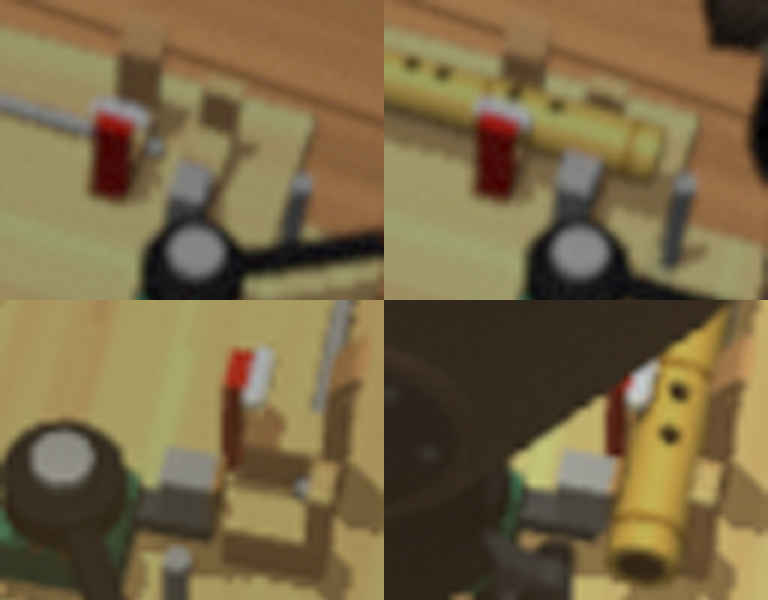

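Run:
```python
from h import *
for c in ["scene","side"]:
    p=optics.camera_params(c); pc=proj([[520,60,55]],p)[0].astype(int)
    cl=proj([[508,88,64]],p)[0]; print(c,"clamp px",cl, "mm/px x", np.linalg.norm(proj([[510,88,64]],p)-proj([[500,88,64]],p))/10)
    y0=max(0,pc[1]-70); x0=pc[0]-90
    fr={"0":cv2.imread(f"pics/{c}0.png")[y0:y0+140,x0:x0+180],"now":cv2.imread(f"pics/{c}11f.png")[y0:y0+140,x0:x0+180]}
    for k in ("9","10"):
        b=cv2.imread(f"pics/{c}{k}.png"); fr[k]=cv2.resize(b,(180,140),interpolation=cv2.INTER_AREA)
    u=(cl-[x0,y0]).astype(int); h=14
    out=[]
    for k in ("0","9","10","now"):
        g=fr[k][u[1]-h:u[1]+h,u[0]-h:u[0]+h].astype(int)
        sat=g.max(2)-g.min(2); br=g.mean(2); w=((sat<22)&(br>105))
        v,uu=np.nonzero(w); print(k,len(v),uu.mean() if len(v) else None,v.mean() if len(v) else None)
        out.append(cv2.resize(fr[k][u[1]-h:u[1]+h,u[0]-h:u[0]+h],(190,190),interpolation=2))
    cv2.imwrite(f"pics/cl_{c}.png",np.hstack(out))
```

```text
scene clamp px [368.19 190.33] mm/px x 0.30919241771467915
0 82 11.341463414634147 16.158536585365855
9 77 12.324675324675324 16.896103896103895
10 74 12.175675675675675 17.10810810810811
now 80 12.3625 16.925
side clamp px [333.06 246.17] mm/px x 0.44475990171842206
0 49 14.73469387755102 11.83673469387755
9 51 16.372549019607842 12.588235294117647
10 52 16.28846153846154 12.903846153846153
now 52 16.51923076923077 12.346153846153847
```

View pics/cl_side.png

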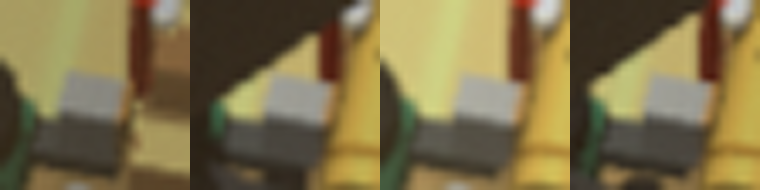

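View pics/cl_scene.png

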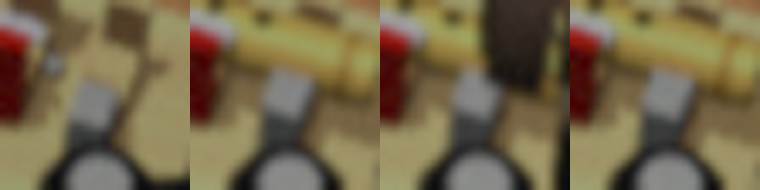

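Run:
```python
from h import *
a=np.radians(3.3); S=np.array([486.5,-14])
def W(x,y,z): return [S[0]+x*np.cos(a)-y*np.sin(a),S[1]+x*np.sin(a)+y*np.cos(a),z]
outs=[]
for c in ["scene","side"]:
    p=optics.camera_params(c)
    d=proj([W(20,100,64)],p)[0]-proj([W(30,100,64)],p)[0]; print(c,"px per 10mm -x",d)
    A=cv2.imread(f"pics/{c}0.png"); B=cv2.imread(f"pics/{c}11f.png")
    u=proj([W(20,100,64)],p)[0].astype(int); h=20;k=14
    def crop(I): return cv2.resize(I[u[1]-h:u[1]+h,u[0]-h:u[0]+h],None,fx=k,fy=k,interpolation=cv2.INTER_CUBIC)
    o=[]
    for I in (A,B):
        C=crop(I).copy()
        for x,col in ((13.1,(255,0,255)),):
            q=((proj([W(x,92,64),W(x,108,64),W(x,108,36)],p)-[u[0]-h,u[1]-h]+0.5)*k).astype(int)
            cv2.polylines(C,[q.reshape(-1,1,2)],False,col,1)
        o.append(C)
    # subpixel template
    g0=A; r=6; cu=proj([W(33,100,64)],p)[0].astype(int)
    best=None
    outs.append(np.hstack(o)[:,:800])
cv2.imwrite("pics/ov_scene.png",outs[0]);cv2.imwrite("pics/ov_side.png",outs[1]); print(outs[0].shape)
```

```text
scene px per 10mm -x [ 1.1  -2.87]
side px per 10mm -x [4.39 0.78]
(560, 800, 3)
```

View pics/ov_side.png

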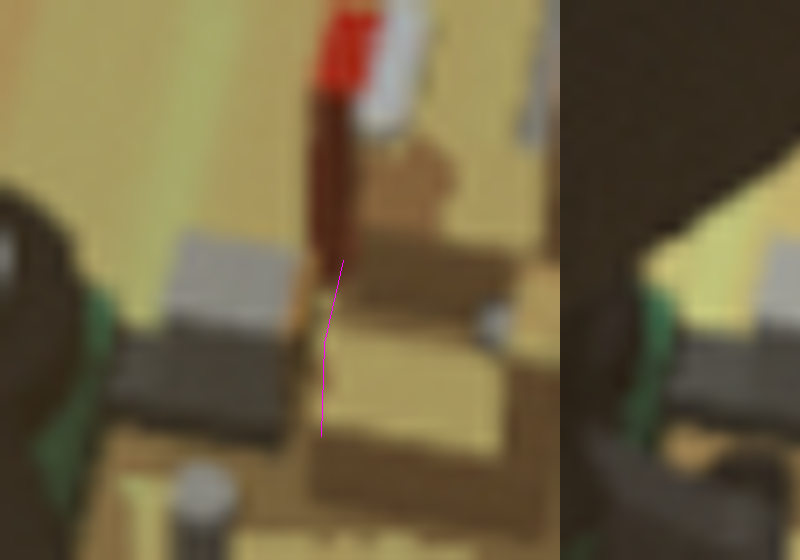

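View pics/ov_scene.png

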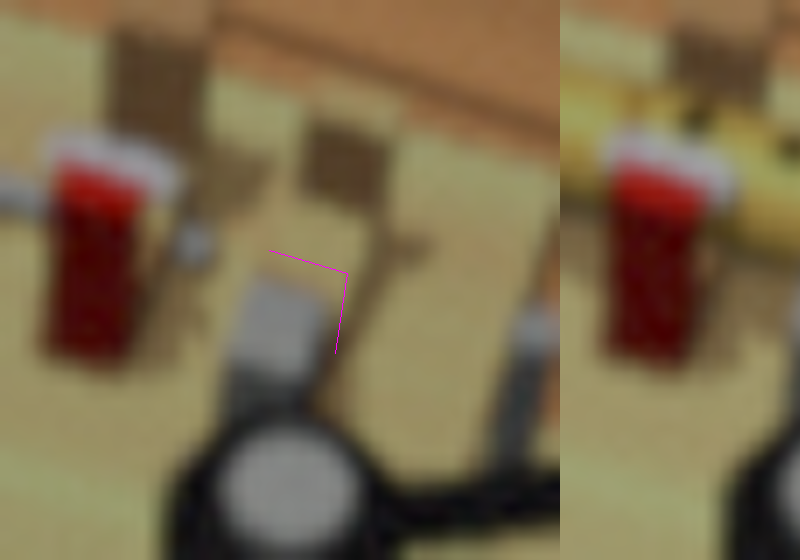

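Run:
```python
from h import *
a=np.radians(3.3); S=np.array([486.5,-14])
def W(x,y,z): return [S[0]+x*np.cos(a)-y*np.sin(a),S[1]+x*np.sin(a)+y*np.cos(a),z]
c="side"; p=optics.camera_params(c); u=proj([W(20,100,64)],p)[0].astype(int); h=13;k=28
o=[]
for f in ("side0","side11f"):
    I=cv2.imread(f"pics/{f}.png")
    C=cv2.resize(I[u[1]-h:u[1]+h,u[0]-h:u[0]+h],None,fx=14,fy=20,interpolation=cv2.INTER_CUBIC)
    q=((proj([W(13.1,92,64),W(13.1,108,64),W(13.1,108,36)],p)-[u[0]-h,u[1]-h]+0.5)*[14,20]).astype(int)
    cv2.polylines(C,[q.reshape(-1,1,2)],False,(255,0,255),1); o.append(C)
    for row in range(u[1]-4,u[1]+6): print(f,row,[tuple(I[row,x]) and int(I[row,x].max())-int(I[row,x].min()) for x in range(u[0]-10,u[0]+6)])
cv2.imwrite("pics/ov2.png",np.hstack(o))
```

```text
side0 242 [64, 62, 53, 38, 44, 55, 62, 67, 74, 74, 73, 67, 59, 55, 56, 58]
side0 243 [63, 59, 38, 15, 17, 22, 24, 27, 35, 41, 49, 61, 62, 54, 58, 58]
side0 244 [63, 57, 33, 10, 11, 11, 10, 10, 12, 14, 24, 51, 73, 53, 54, 55]
side0 245 [63, 50, 23, 10, 11, 10, 10, 10, 9, 11, 25, 62, 70, 53, 54, 50]
side0 246 [63, 43, 13, 10, 10, 11, 9, 11, 9, 10, 30, 69, 65, 55, 56, 50]
side0 247 [58, 36, 10, 11, 10, 10, 10, 10, 9, 9, 35, 75, 61, 63, 58, 51]
side0 248 [58, 35, 11, 13, 12, 10, 9, 10, 9, 15, 47, 80, 55, 63, 60, 57]
side0 249 [35, 28, 15, 15, 14, 14, 12, 11, 10, 23, 51, 65, 54, 69, 67, 64]
side0 250 [16, 18, 16, 16, 16, 16, 16, 15, 14, 23, 41, 44, 55, 73, 72, 72]
side0 251 [15, 16, 16, 16, 16, 15, 16, 16, 16, 22, 33, 40, 56, 73, 74, 75]
side11f 242 [67, 72, 72, 76, 71, 62, 70, 77, 84, 83, 83, 76, 69, 61, 63, 75]
side11f 243 [71, 72, 72, 78, 62, 29, 26, 30, 39, 45, 55, 65, 59, 62, 63, 78]
side11f 244 [72, 72, 73, 73, 47, 12, 9, 9, 11, 14, 19, 23, 17, 40, 82, 79]
side11f 245 [73, 73, 75, 72, 42, 8, 9, 9, 9, 8, 8, 8, 13, 49, 91, 83]
side11f 246 [73, 72, 76, 63, 26, 8, 8, 9, 9, 8, 9, 7, 16, 53, 85, 80]
side11f 247 [72, 73, 78, 58, 20, 8, 9, 10, 9, 8, 8, 8, 27, 71, 86, 92]
side11f 248 [72, 73, 78, 58, 13, 9, 8, 9, 9, 8, 9, 7, 35, 81, 85, 102]
side11f 249 [42, 44, 52, 44, 11, 9, 9, 9, 9, 8, 8, 15, 49, 85, 79, 105]
side11f 250 [12, 14, 19, 20, 11, 12, 12, 12, 11, 10, 9, 15, 40, 65, 79, 109]
side11f 251 [10, 10, 10, 9, 12, 11, 12, 12, 11, 12, 11, 15, 28, 55, 86, 113]
```

View pics/ov2.png

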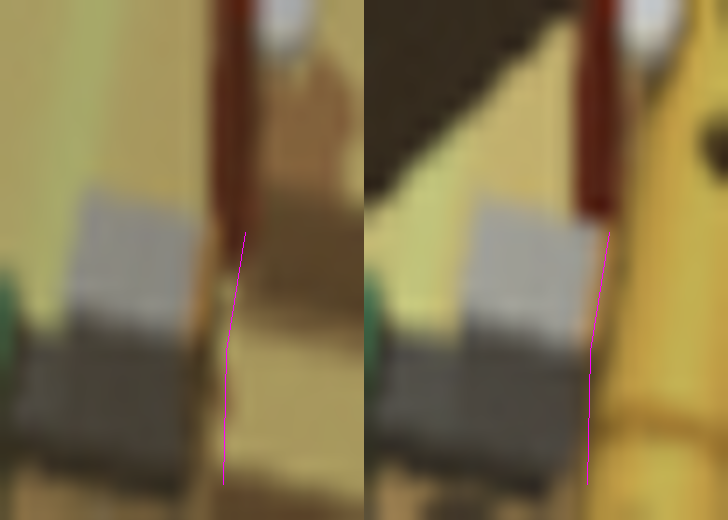

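Call:
move_arm(
  steps=[
    {"dp":[0,0,3.3],"dr":[2,0,0],"grip":-1},
    {"dp":[0,-0.1,3.3],"dr":[2,0,0],"grip":-1},
    {"dp":[0,0,0],"dr":[0,0,0],"grip":-1},
    {"dp":[0,0,0],"dr":[0,0,0],"grip":-1},
    {"dp":[0,0,0],"dr":[0,0,0],"grip":-1},
  ],
)

```text
clock: 37.1
tcp_pos: [554.8, 200.2, 75.1]
eef_rot: [[0.003, -0.006, 1.0], [0.001, 1.0, 0.006], [-1.0, 0.001, 0.003]]
contact_force: [-2.4, -1.7, 4.6]
gripper_width: 0.219
```

```bash
python3 lev.py
```

```text
37.1 [554.76 200.23  75.05] r 95.93015178601105 lever deg 3.5767954365400145 yaw-lever 2.9642650712605665 F tool [-4.59 -1.68 -2.44] w 0.21855730623314787 Mz -0.13963830850479275
```

Call:
move_arm(
  steps=[
    {"dp":[0,-0.1,3.3],"dr":[2,0,0],"grip":-1},
    {"dp":[0,-0.1,3.3],"dr":[2,0,0],"grip":-1},
    {"dp":[0,0,0],"dr":[0,0,0],"grip":-1},
    {"dp":[0,0,0],"dr":[0,0,0],"grip":-1},
    {"dp":[0,0,0],"dr":[0,0,0],"grip":-1},
  ],
)

```text
clock: 37.6
tcp_pos: [561.3, 200.0, 75.1]
eef_rot: [[0.003, 0.064, 0.998], [0.001, 0.998, -0.064], [-1.0, 0.001, 0.003]]
contact_force: [-2.0, -0.5, 6.0]
gripper_width: 0.215
```

```bash
python3 lev.py
```

```text
37.6 [561.33 199.97  75.06] r 95.9296304437925 lever deg 7.501257177128057 yaw-lever 6.960939913118544 F tool [-5.99 -0.67 -1.98] w 0.2153277980901032 Mz -0.09012348510473958
```

Call:
move_arm(
  steps=[
    {"dp":[0,-0.1,3.3],"dr":[2,0,0],"grip":-1},
    {"dp":[0,-0.1,3.3],"dr":[2,0,0],"grip":-1},
    {"dp":[0,0,0],"dr":[0,0,0],"grip":-1},
    {"dp":[0,0,0],"dr":[0,0,0],"grip":-1},
    {"dp":[0,0,0],"dr":[0,0,0],"grip":-1},
  ],
)

```text
clock: 38.1
tcp_pos: [567.5, 199.3, 75.1]
eef_rot: [[0.002, 0.133, 0.991], [0.0, 0.991, -0.133], [-1.0, 0.001, 0.002]]
contact_force: [-2.9, -0.3, 6.2]
gripper_width: 0.22
```

```bash
python3 lev.py
```

```text
38.1 [567.54 199.28  75.05] r 95.90148557233222 lever deg 11.236772328480907 yaw-lever 10.944152090917921 F tool [-6.17 -0.65 -2.79] w 0.21954147701459323 Mz 0.01256591035864062
```

Call:
move_arm(
  steps=[
    {"dp":[0,-0.1,3.3],"dr":[2,0,0],"grip":-1},
    {"dp":[0,-0.1,3.3],"dr":[2,0,0],"grip":-1},
    {"dp":[0,-0.1,3.3],"dr":[2,0,0],"grip":-1},
    {"dp":[0,0,0],"dr":[0,0,0],"grip":-1},
    {"dp":[0,0,0],"dr":[0,0,0],"grip":-1},
  ],
)

```text
clock: 38.6
tcp_pos: [576.1, 197.6, 75.0]
eef_rot: [[-0.0, 0.235, 0.972], [0.0, 0.972, -0.235], [-1.0, 0.0, -0.0]]
contact_force: [-10.7, 2.5, 9.9]
gripper_width: 0.215
```

```bash
python3 lev.py
```

```text
38.6 [576.05 197.63  74.97] r 95.8277644005429 lever deg 16.41901869483528 yaw-lever 16.899218336004935 F tool [ -9.92  -0.07 -11.02] w 0.21489192066309143 Mz 0.34647127452247234
```

Call:
move_arm(
  steps=[
    {"dp":[0,-0.1,3.3],"dr":[2,0,0],"grip":-1},
    {"dp":[0,-0.1,3.3],"dr":[2,0,0],"grip":-1},
    {"dp":[0,0,0],"dr":[0,0,0],"grip":-1},
    {"dp":[0,0,0],"dr":[0,0,0],"grip":-1},
    {"dp":[0,0,0],"dr":[0,0,0],"grip":-1},
  ],
)

```text
clock: 39.1
tcp_pos: [580.7, 196.4, 74.6]
eef_rot: [[-0.004, 0.303, 0.953], [0.001, 0.953, -0.303], [-1.0, -0.001, -0.004]]
contact_force: [-16.7, 9.1, 9.9]
gripper_width: 0.218
```

```bash
python3 lev.py
```

```text
39.1 [580.7  196.41  74.6 ] r 95.82357240035968 lever deg 19.292621761757868 yaw-lever 20.93971025454855 F tool [ -9.78   3.63 -18.72] w 0.21794380620636558 Mz -0.014165739710177478
```

Call:
move_arm(
  steps=[
    {"dp":[0,-0.1,3.3],"dr":[2,0,0],"grip":-1},
    {"dp":[0,-0.1,3.3],"dr":[2,0,0],"grip":-1},
    {"dp":[0,0,0],"dr":[0,0,0],"grip":-1},
    {"dp":[0,0,0],"dr":[0,0,0],"grip":-1},
    {"dp":[0,0,0],"dr":[0,0,0],"grip":-1},
  ],
)

```text
clock: 39.6
tcp_pos: [590.3, 193.2, 75.0]
eef_rot: [[0.003, 0.369, 0.93], [0.001, 0.93, -0.369], [-1.0, 0.002, 0.003]]
contact_force: [0.2, -0.4, 4.4]
gripper_width: 0.217
```

```bash
python3 lev.py
```

```text
39.6 [590.31 193.22  75.03] r 95.92974010226824 lever deg 25.345857215069408 yaw-lever 24.932349461303012 F tool [-4.38 -0.31  0.38] w 0.2166987156557454 Mz 0.06126644657058417
```

Run:
```python
from h import *
def edge(I,c):
    # grey top of clamp: weighted centroid
    p=optics.camera_params(c); a=np.radians(3.3); S=np.array([486.5,-14])
    q=np.array([S[0]+28*np.cos(a)-100*np.sin(a),S[1]+28*np.sin(a)+100*np.cos(a),64]); u=proj([q],p)[0].astype(int)
    J=I[u[1]-9:u[1]+8,u[0]-9:u[0]+9].astype(float); sat=J.max(2)-J.min(2); br=J.mean(2)
    w=np.clip((45-sat)/30,0,1)*np.clip((br-95)/25,0,1); yy,xx=np.mgrid[:w.shape[0],:w.shape[1]]
    return (w*xx).sum()/w.sum(),(w*yy).sum()/w.sum(),w.sum()
for c in ["scene","side"]:
    im=optics.camera(c); cv2.imwrite(f"pics/{c}12f.png",im)
    for f in (f"{c}0",f"{c}11f",f"{c}12f"): print(f,edge(cv2.imread(f"pics/{f}.png"),c))
    print([(t,[(b["location"],b["confidence"]) for b in nets.tip_of(t,c)[:1]]) for t in ["tube","clamp"]])
```

```text
scene0 (np.float64(8.195339966451435), np.float64(8.676761874123944), np.float64(38.68355555555556))
scene11f (np.float64(9.118349646580345), np.float64(7.685879139052566), np.float64(36.28044444444444))
scene12f (np.float64(9.119016222886247), np.float64(7.7016247081453155), np.float64(36.73822222222222))
[('tube', []), ('clamp', [([503.5, 88.7, 55.4], 0.39)])]
side0 (np.float64(8.752542177582747), np.float64(9.672219928367726), np.float64(46.28577777777778))
side11f (np.float64(11.067420385390868), np.float64(10.24261395545817), np.float64(48.27422222222222))
side12f (np.float64(11.01929591040529), np.float64(10.345802542800755), np.float64(48.41555555555555))
[('tube', []), ('clamp', [([507.9, 91.7, 49.9], 0.48)])]
```

The lever jams at about 19 N at −16.5° and again at +19.5°, exactly one pin pitch (36°) apart. The clamp jaw hasn't moved since (travel 5.3 mm, change under 0.1 mm), so the screw is at its stop and I was overdriving past the pins. I'll do one gentle confirming push without overdriving: lift, go back a little, drop, press.

Call:
move_arm(
  steps=[
    {"dp":[-7,0,0],"dr":[0,0,0],"grip":-1},
    {"dp":[-8,0,0],"dr":[0,0,0],"grip":-1},
    {"dp":[0,-0.8,-11.5],"dr":[-7,0,0],"grip":-1},
    {"dp":[0,-0.8,-11.5],"dr":[-7,0,0],"grip":-1},
    {"dp":[0,0,0],"dr":[0,0,0],"grip":-1},
  ],
)

```text
clock: 40.4
tcp_pos: [566.4, 198.7, 89.5]
eef_rot: [[0.001, 0.13, 0.992], [0.0, 0.992, -0.13], [-1.0, 0.0, 0.001]]
contact_force: [4.5, 1.7, -8.4]
gripper_width: 0.215
```

```bash
python3 lev.py
```

```text
40.4 [566.36 198.72  89.53] r 95.18977017755134 lever deg 10.580820292636485 yaw-lever 10.770702574485817 F tool [8.37 2.27 4.27] w 0.2153067284903934 Mz 0.3529620411669564
```

Call:
move_arm(
  steps=[
    {"dp":[5,0,0],"dr":[0,0,0],"grip":-1},
    {"dp":[4,0,0],"dr":[0,0,0],"grip":-1},
    {"dp":[4,0,0],"dr":[0,0,0],"grip":-1},
    {"dp":[2,0,0],"dr":[0,0,0],"grip":-1},
    {"dp":[0,0,0],"dr":[0,0,0],"grip":-1},
  ],
)

```text
clock: 40.9
tcp_pos: [571.0, 199.8, 78.5]
eef_rot: [[0.011, 0.136, 0.991], [0.003, 0.991, -0.136], [-1.0, 0.005, 0.011]]
contact_force: [3.5, 7.1, 28.6]
gripper_width: 0.217
```

```bash
python3 lev.py
```

```text
40.9 [571.   199.79  78.48] r 96.9395009349295 lever deg 13.217857588099289 yaw-lever 11.13193089748192 F tool [-28.55   7.63   2.81] w 0.2166654907670706 Mz 0.03891871644445037
```

It landed on a pin, so the mesh windows are near −11° and +25°. That fits the overdriving having knocked the screw back by about one pitch at each jump. I'll lift, go to −11°, drop, and push to the stop without forcing it.

Call:
move_arm(
  steps=[
    {"dp":[-7,0,0],"dr":[0,0,0],"grip":-1},
    {"dp":[-8,0,0],"dr":[0,0,0],"grip":-1},
    {"dp":[0,-0.8,-12.3],"dr":[-7.4,0,0],"grip":-1},
    {"dp":[0,-0.8,-12.3],"dr":[-7.4,0,0],"grip":-1},
    {"dp":[0,-0.8,-12.3],"dr":[-7.4,0,0],"grip":-1},
  ],
)

```text
clock: 41.4
tcp_pos: [529.9, 196.4, 88.8]
eef_rot: [[-0.0, -0.255, 0.967], [0.0, 0.967, 0.255], [-1.0, 0.0, 0.0]]
contact_force: [4.9, 4.6, -8.2]
gripper_width: 0.217
```

Call:
move_arm(
  steps=[
    {"dp":[0,0,0],"dr":[0,0,0],"grip":-1},
    {"dp":[5,0,0],"dr":[0,0,0],"grip":-1},
    {"dp":[4,0,0],"dr":[0,0,0],"grip":-1},
    {"dp":[0,0,0],"dr":[0,0,0],"grip":-1},
    {"dp":[0,0,0],"dr":[0,0,0],"grip":-1},
  ],
)

```text
clock: 41.9
tcp_pos: [530.5, 196.4, 79.8]
eef_rot: [[-0.0, -0.247, 0.969], [0.0, 0.969, 0.247], [-1.0, 0.0, -0.0]]
contact_force: [3.0, 6.3, -8.3]
gripper_width: 0.219
```

```bash
python3 lev.py
```

```text
41.9 [530.52 196.41  79.79] r 95.1327449809716 lever deg -11.173543591084279 yaw-lever -11.009900769118794 F tool [8.31 5.4  4.5 ] w 0.2194774721813104 Mz 0.41934430520456856
```

Call:
move_arm(
  steps=[
    {"dp":[2,0.5,0],"dr":[0,0,0],"grip":-1},
    {"dp":[2,0.5,0],"dr":[0,0,0],"grip":-1},
    {"dp":[1,0,0],"dr":[0,0,0],"grip":-1},
    {"dp":[0,0,0],"dr":[0,0,0],"grip":-1},
    {"dp":[0,0,0],"dr":[0,0,0],"grip":-1},
  ],
)

```text
clock: 42.4
tcp_pos: [530.2, 196.9, 75.4]
eef_rot: [[0.001, -0.251, 0.968], [-0.0, 0.968, 0.251], [-1.0, -0.0, 0.001]]
contact_force: [4.8, 1.6, -3.5]
gripper_width: 0.216
```

```bash
python3 lev.py
```

```text
42.4 [530.17 196.9   75.42] r 95.69468015339369 lever deg -11.307993407669137 yaw-lever -11.223716328797401 F tool [3.5  0.38 5.08] w 0.21596358932238652 Mz 0.4834405928650998
```

Meshed. Tightening now, with careful small steps near +16°.

Call:
move_arm(
  steps=[
    {"dp":[1,0,6.6],"dr":[4,0,0],"grip":-1},
    {"dp":[0,-0.3,6.6],"dr":[4,0,0],"grip":-1},
    {"dp":[0,-0.3,6.6],"dr":[4,0,0],"grip":-1},
    {"dp":[0,-0.3,6.6],"dr":[4,0,0],"grip":-1},
    {"dp":[0,0,0],"dr":[0,0,0],"grip":-1},
  ],
)

```text
clock: 42.9
tcp_pos: [556.9, 200.2, 75.0]
eef_rot: [[0.002, 0.027, 1.0], [0.0, 1.0, -0.027], [-1.0, 0.001, 0.002]]
contact_force: [3.5, 3.7, 6.4]
gripper_width: 0.217
```

```bash
python3 lev.py
```

```text
42.9 [556.89 200.15  75.04] r 95.88618281611778 lever deg 4.847142666060163 yaw-lever 4.856016399023736 F tool [-6.41  3.76  3.37] w 0.21675557095442957 Mz 0.4071075899616626
```

Call:
move_arm(
  steps=[
    {"dp":[0,-0.1,3.3],"dr":[2,0,0],"grip":-1},
    {"dp":[0,-0.1,3.3],"dr":[2,0,0],"grip":-1},
    {"dp":[0,0,0],"dr":[0,0,0],"grip":-1},
    {"dp":[0,0,0],"dr":[0,0,0],"grip":-1},
    {"dp":[0,0,0],"dr":[0,0,0],"grip":-1},
  ],
)

```text
clock: 43.4
tcp_pos: [562.8, 199.8, 75.1]
eef_rot: [[0.002, 0.093, 0.996], [0.0, 0.996, -0.093], [-1.0, 0.001, 0.002]]
contact_force: [3.7, 2.4, 4.9]
gripper_width: 0.218
```

```bash
python3 lev.py
```

```text
43.4 [562.82 199.79  75.11] r 95.86702026928357 lever deg 8.39620648601381 yaw-lever 8.632798510545785 F tool [-4.94  2.75  3.44] w 0.21766977974715465 Mz 0.48057731886544464
```

Call:
move_arm(
  steps=[
    {"dp":[0,-0.1,3.3],"dr":[2,0,0],"grip":-1},
    {"dp":[0,-0.1,3.3],"dr":[2,0,0],"grip":-1},
    {"dp":[0,0,0],"dr":[0,0,0],"grip":-1},
    {"dp":[0,0,0],"dr":[0,0,0],"grip":-1},
    {"dp":[0,0,0],"dr":[0,0,0],"grip":-1},
  ],
)

```text
clock: 43.9
tcp_pos: [568.8, 199.0, 75.1]
eef_rot: [[0.001, 0.162, 0.987], [0.0, 0.987, -0.162], [-1.0, 0.0, 0.001]]
contact_force: [0.2, 4.5, 6.3]
gripper_width: 0.215
```

```bash
python3 lev.py
```

```text
43.9 [568.79 198.98  75.1 ] r 95.78455319972483 lever deg 11.99835021945728 yaw-lever 12.612575520602807 F tool [-6.35  4.45 -0.52] w 0.2149900669659449 Mz 0.5988493673395825
```

Call:
move_arm(
  steps=[
    {"dp":[0,-0.1,3.3],"dr":[2,0,0],"grip":-1},
    {"dp":[0,0,0],"dr":[0,0,0],"grip":-1},
    {"dp":[0,0,0],"dr":[0,0,0],"grip":-1},
    {"dp":[0,0,0],"dr":[0,0,0],"grip":-1},
    {"dp":[0,0,0],"dr":[0,0,0],"grip":-1},
  ],
)

```text
clock: 44.4
tcp_pos: [570.1, 198.3, 74.9]
eef_rot: [[-0.004, 0.197, 0.98], [0.0, 0.98, -0.197], [-1.0, -0.001, -0.004]]
contact_force: [-8.6, 5.0, 12.4]
gripper_width: 0.218
```

```bash
python3 lev.py
```

```text
44.4 [570.1  198.29  74.91] r 95.30557704311506 lever deg 12.844433077324425 yaw-lever 14.688864472469248 F tool [-12.41   3.19  -9.47] w 0.21803035011538804 Mz -0.17116073265788737
```

Call:
move_arm(
  steps=[
    {"dp":[0,-0.1,3.3],"dr":[2,0,0],"grip":-1},
    {"dp":[0,0,0],"dr":[0,0,0],"grip":-1},
    {"dp":[0,0,0],"dr":[0,0,0],"grip":-1},
    {"dp":[0,0,0],"dr":[0,0,0],"grip":-1},
    {"dp":[0,0,0],"dr":[0,0,0],"grip":-1},
  ],
)

```text
clock: 44.9
tcp_pos: [572.9, 197.7, 74.9]
eef_rot: [[-0.005, 0.231, 0.973], [0.0, 0.973, -0.231], [-1.0, -0.001, -0.005]]
contact_force: [-10.7, 6.1, 13.0]
gripper_width: 0.215
```

```bash
python3 lev.py
```

```text
44.9 [572.87 197.71  74.92] r 95.23528736372417 lever deg 14.547157384860107 yaw-lever 16.680039840761683 F tool [-13.     3.44 -11.83] w 0.2152887970475313 Mz -0.07660887384610317
```

Call:
move_arm(
  steps=[
    {"dp":[0,0,1.7],"dr":[1,0,0],"grip":-1},
    {"dp":[0,0,0],"dr":[0,0,0],"grip":-1},
    {"dp":[0,0,0],"dr":[0,0,0],"grip":-1},
    {"dp":[0,0,0],"dr":[0,0,0],"grip":-1},
    {"dp":[0,0,0],"dr":[0,0,0],"grip":-1},
  ],
)

```text
clock: 45.4
tcp_pos: [574.3, 197.4, 74.9]
eef_rot: [[-0.005, 0.248, 0.969], [0.0, 0.969, -0.248], [-1.0, -0.001, -0.005]]
contact_force: [-11.5, 6.0, 14.3]
gripper_width: 0.218
```

```bash
python3 lev.py
```

```text
45.4 [574.27 197.41  74.88] r 95.22880639761732 lever deg 15.403890035851632 yaw-lever 17.670802628911506 F tool [-14.21   2.96 -12.75] w 0.21760001643984717 Mz 0.048628253131536084
```

Call:
move_arm(
  steps=[
    {"dp":[0,0,1.7],"dr":[1,0,0],"grip":-1},
    {"dp":[0,0,0],"dr":[0,0,0],"grip":-1},
    {"dp":[0,0,0],"dr":[0,0,0],"grip":-1},
    {"dp":[0,0,0],"dr":[0,0,0],"grip":-1},
    {"dp":[0,0,0],"dr":[0,0,0],"grip":-1},
  ],
)

```text
clock: 45.9
tcp_pos: [575.8, 197.1, 74.9]
eef_rot: [[-0.005, 0.265, 0.964], [0.0, 0.964, -0.265], [-1.0, -0.001, -0.005]]
contact_force: [-12.0, 7.2, 14.1]
gripper_width: 0.215
```

```bash
python3 lev.py
```

```text
45.9 [575.8  197.09  74.87] r 95.25228768247368 lever deg 16.34387038381083 yaw-lever 18.66674667555814 F tool [-14.03   3.79 -13.52] w 0.21476900452901335 Mz 0.09426215387008413
```

```bash
cat > cl.py <<'E'
from h import *
import sys
def edge(I,c):
    p=optics.camera_params(c); a=np.radians(3.3); S=np.array([486.5,-14])
    q=np.array([S[0]+28*np.cos(a)-100*np.sin(a),S[1]+28*np.sin(a)+100*np.cos(a),64]); u=proj([q],p)[0].astype(int)
    J=I[u[1]-9:u[1]+8,u[0]-9:u[0]+9].astype(float); sat=J.max(2)-J.min(2); br=J.mean(2)
    w=np.clip((45-sat)/30,0,1)*np.clip((br-95)/25,0,1); yy,xx=np.mgrid[:w.shape[0],:w.shape[1]]
    return (w*xx).sum()/w.sum(),(w*yy).sum()/w.sum(),w.sum()
n=sys.argv[1]
for c in ["scene","side"]:
    cv2.imwrite(f"pics/{c}{n}f.png",optics.camera(c))
    for f in (f"{c}0",f"{c}11f",f"{c}12f",f"{c}{n}f"): print(f,np.round(edge(cv2.imread(f"pics/{f}.png"),c),2))
E
python3 cl.py 13; python3 lev.py
```

```text
scene0 [ 8.2   8.68 38.68]
scene11f [ 9.12  7.69 36.28]
scene12f [ 9.12  7.7  36.74]
scene13f [ 9.15  7.67 37.01]
side0 [ 8.75  9.67 46.29]
side11f [11.07 10.24 48.27]
side12f [11.02 10.35 48.42]
side13f [11.19 10.34 48.75]
46.0 [575.79 197.1   74.87] r 95.25194226697647 lever deg 16.341615572167747 yaw-lever 18.6645634038236 F tool [-13.99   3.87 -13.59] w 0.21649780894538828 Mz 0.03924005505980474
```

The stop is clearly felt (13.5 N) and the jaw is further in (5.6 mm travel). Unloading slowly without turning back into the play, then letting go.

Call:
move_arm(
  steps=[
    {"dp":[0,-0.1,-3.3],"dr":[-2,0,0],"grip":-1},
    {"dp":[0,-0.1,-3.3],"dr":[-2,0,0],"grip":-1},
    {"dp":[0,0,0],"dr":[0,0,0],"grip":-1},
    {"dp":[0,0,0],"dr":[0,0,0],"grip":-1},
    {"dp":[0,0,0],"dr":[0,0,0],"grip":-1},
  ],
)

```text
clock: 46.5
tcp_pos: [570.1, 198.3, 74.9]
eef_rot: [[-0.004, 0.197, 0.98], [0.0, 0.98, -0.197], [-1.0, -0.001, -0.004]]
contact_force: [-9.4, 5.5, 12.6]
gripper_width: 0.217
```

```bash
python3 lev.py
```

```text
46.5 [570.1  198.27  74.94] r 95.29082107091894 lever deg 12.846475142913835 yaw-lever 14.689633524527391 F tool [-12.55   3.49 -10.32] w 0.21684549165762854 Mz -0.11755057403982941
```

Call:
move_arm(
  steps=[
    {"dp":[0,-0.1,-1.7],"dr":[-1,0,0],"grip":-1},
    {"dp":[0,0,0],"dr":[0,0,0],"grip":-1},
    {"dp":[0,0,0],"dr":[0,0,0],"grip":-1},
    {"dp":[0,0,0],"dr":[0,0,0],"grip":-1},
    {"dp":[0,0,0],"dr":[0,0,0],"grip":-1},
  ],
)

```text
clock: 47.0
tcp_pos: [568.7, 198.5, 75.0]
eef_rot: [[-0.003, 0.181, 0.984], [0.0, 0.984, -0.181], [-1.0, -0.0, -0.003]]
contact_force: [-6.8, 5.9, 12.6]
gripper_width: 0.216
```

```bash
python3 lev.py
python3 - <<'E'
from h import *
cv2.imwrite("pics/w14.png",optics.camera("wrist"))
E
```

```text
47.0 [568.65 198.51  74.95] r 95.3004323718203 lever deg 11.961703856437072 yaw-lever 13.699423643816424 F tool [-12.61   4.52  -7.82] w 0.21562923088286792 Mz -0.15963587588532868
```

View pics/w14.png

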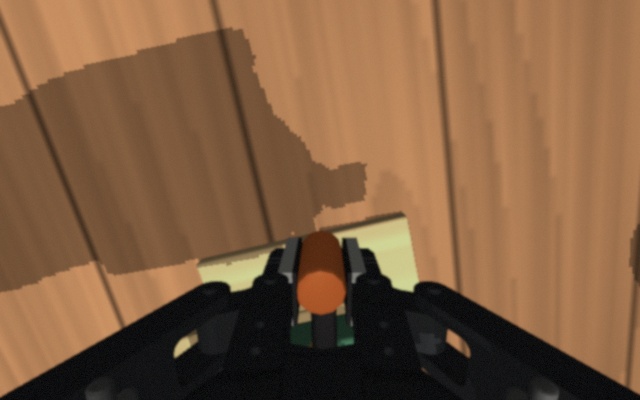

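Call:
move_arm(
  steps=[
    {"dp":[0,0,-1.5],"dr":[-0.5,0,0],"grip":-1},
    {"dp":[0,0,0],"dr":[0,0,0],"grip":-0.3},
    {"dp":[0,0,0],"dr":[0,0,0],"grip":0},
    {"dp":[0,0,0],"dr":[0,0,0],"grip":0.2},
    {"dp":[0,0,0],"dr":[0,0,0],"grip":0.2},
  ],
)

```text
clock: 47.55
tcp_pos: [569.0, 198.1, 74.1]
eef_rot: [[-0.001, 0.173, 0.985], [-0.0, 0.985, -0.173], [-1.0, -0.0, -0.001]]
contact_force: [-1.2, -0.5, 0.6]
gripper_width: 0.597
```

```bash
python3 lev.py; python3 cl.py 15;  python3 - <<'E'
from h import *
cv2.imwrite("pics/w15.png",optics.camera("wrist"))
E
```

```text
47.55 [569.   198.15  74.09] r 94.99411478133787 lever deg 12.203848757908034 yaw-lever 13.233852602928046 F tool [-0.56 -0.65 -1.08] w 0.5969463015256107 Mz 0.001925273377349632
scene0 [ 8.2   8.68 38.68]
scene11f [ 9.12  7.69 36.28]
scene12f [ 9.12  7.7  36.74]
scene15f [ 9.14  7.65 36.98]
side0 [ 8.75  9.67 46.29]
side11f [11.07 10.24 48.27]
side12f [11.02 10.35 48.42]
side15f [11.19 10.33 48.74]
```

View pics/w15.png

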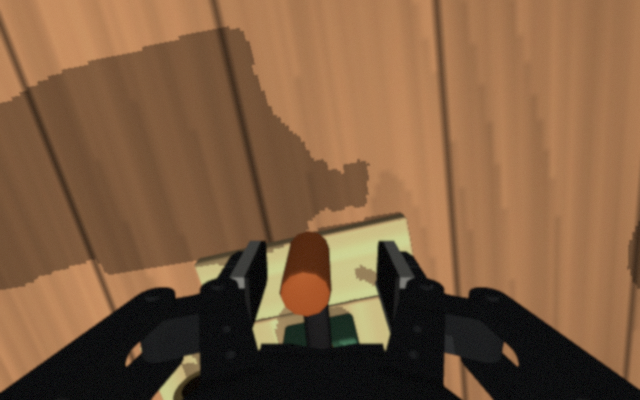

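The lever is free: it sprang back about 2–3° to its unloaded position and the jaw stayed put. Rising clear.

Call:
move_arm(
  steps=[
    {"dp":[-15,0,0],"dr":[0,0,0],"grip":0.2},
    {"dp":[-30,0,0],"dr":[0,0,0],"grip":0.2},
    {"dp":[-30,0,0],"dr":[0,0,0],"grip":0.2},
    {"dp":[-30,0,0],"dr":[0,0,0],"grip":0.2},
    {"dp":[-30,0,0],"dr":[0,0,0],"grip":0.2},
  ],
)

```text
clock: 48.2
tcp_pos: [569.0, 198.3, 210.5]
eef_rot: [[-0.0, 0.172, 0.985], [-0.0, 0.985, -0.172], [-1.0, -0.0, -0.0]]
contact_force: [0.5, -0.5, 0.2]
gripper_width: 0.604
```

```bash
python3 cl.py 16;  python3 - <<'E'
from h import *
s=env.state(); print(s["clock"],s["tcp_pos"],s["contact_force"])
cv2.imwrite("pics/w16.png",optics.camera("wrist"))
print("knob",[(b["location"],b["confidence"]) for b in nets.tip_of("knob","wrist")[:1]])
for c in ["scene","side"]:
    im=cv2.imread(f"pics/{c}16f.png"); p=optics.camera_params(c);u=proj([[520,60,55]],p)[0].astype(int)
    cv2.imwrite(f"pics/{c}16.png",cv2.resize(im[max(0,u[1]-70):u[1]+70,u[0]-90:u[0]+90],None,fx=4,fy=4,interpolation=2))
    print(c,[(t,[(b["location"],b["confidence"]) for b in nets.tip_of(t,c)[:1]]) for t in ["tube","clamp","knob","oil","tape","block"]])
E
```

```text
scene0 [ 8.2   8.68 38.68]
scene11f [ 9.12  7.69 36.28]
scene12f [ 9.12  7.7  36.74]
scene16f [ 9.13  7.65 36.68]
side0 [ 8.75  9.67 46.29]
side11f [11.07 10.24 48.27]
side12f [11.02 10.35 48.42]
side16f [11.19 10.16 47.7 ]
48.3 [570.44 198.68 213.21] [ 0.64 -0.02  0.52]
knob [([563.8, 200.5, 92.3], 0.66)]
scene [('tube', [([486.1, -11.4, 57.4], 0.93)]), ('clamp', [([503.4, 91.6, 52.3], 0.55)]), ('knob', [([563.7, 201.2, 88.2], 0.63)]), ('oil', [([687.6, -330.5, 0.5], 0.77)]), ('tape', [([718.1, -212.9, 0.5], 0.9)]), ('block', [([735.1, -81.5, 0.8], 0.81)])]
side [('tube', [([487.4, -12.2, 59.0], 0.86)]), ('clamp', [([508.1, 92.1, 49.6], 0.49)]), ('knob', [([561.9, 200.4, 94.2], 0.81)]), ('oil', []), ('tape', []), ('block', [])]
```

View pics/side16.png

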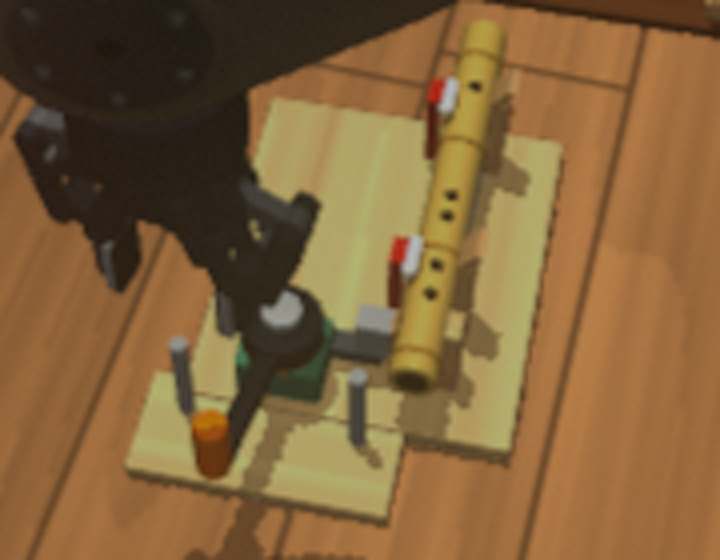

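View pics/w16.png

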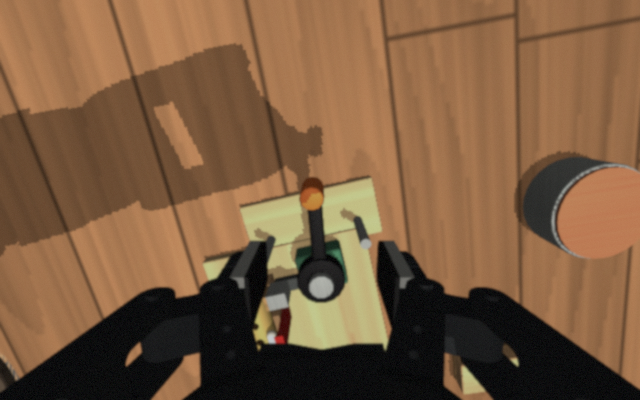

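Everything is in place; the knob rests at about 8.8°. Time is left (48 s), so I'll do a clean check by pushing the knob clockwise with one open finger, free of grip friction. Turning the screw takes only 2 N, so a firm screw must resist much more.

Call:
move_arm(
  steps=[
    {"dp":[35,0,-2],"dr":[0,0,0],"grip":0.2},
    {"dp":[35,0,-2],"dr":[0,0,0],"grip":0.2},
    {"dp":[35,0,0],"dr":[0,0,0],"grip":0.2},
    {"dp":[26,0,0],"dr":[0,0,0],"grip":0.2},
    {"dp":[0,0,0],"dr":[0,0,0],"grip":0.2},
  ],
)

```text
clock: 49.5
tcp_pos: [563.7, 198.7, 75.3]
eef_rot: [[-0.005, 0.173, 0.985], [-0.001, 0.985, -0.173], [-1.0, -0.002, -0.005]]
contact_force: [0.7, 0.1, 0.4]
gripper_width: 0.598
```

Call:
move_arm(
  steps=[
    {"dp":[0,0,5],"dr":[0,0,0],"grip":0.2},
    {"dp":[0,0,5],"dr":[0,0,0],"grip":0.2},
    {"dp":[0,0,3],"dr":[0,0,0],"grip":0.2},
    {"dp":[0,0,0],"dr":[0,0,0],"grip":0.2},
    {"dp":[0,0,0],"dr":[0,0,0],"grip":0.2},
  ],
)

```text
clock: 50.0
tcp_pos: [578.2, 196.8, 78.9]
eef_rot: [[0.001, 0.173, 0.985], [0.0, 0.985, -0.173], [-1.0, 0.0, 0.001]]
contact_force: [-0.2, 0.7, -0.6]
gripper_width: 0.598
```

```bash
python3 lev.py
```

```text
50.0 [578.23 196.8   78.86] r 95.547752617803 lever deg 17.804055129185084 yaw-lever 13.23459845126888 F tool [ 0.6   0.68 -0.3 ] w 0.5984930148640026 Mz 0.009211625211259546
```

Call:
move_arm(
  steps=[
    {"dp":[0,0,3],"dr":[0,0,0],"grip":0.2},
    {"dp":[0,0,0],"dr":[0,0,0],"grip":0.2},
    {"dp":[0,0,0],"dr":[0,0,0],"grip":0.2},
    {"dp":[0,0,0],"dr":[0,0,0],"grip":0.2},
    {"dp":[0,0,0],"dr":[0,0,0],"grip":0.2},
  ],
)

```text
clock: 50.5
tcp_pos: [580.8, 196.3, 78.3]
eef_rot: [[-0.0, 0.172, 0.985], [-0.0, 0.985, -0.172], [-1.0, -0.0, -0.0]]
contact_force: [-1.9, 1.4, 2.7]
gripper_width: 0.6
```

```bash
python3 lev.py
```

```text
50.5 [580.82 196.32  78.26] r 95.76378309514395 lever deg 19.37977460108566 yaw-lever 13.230650388119788 F tool [-2.73  1.07 -2.09] w 0.599770079215904 Mz -0.023900449621423524
```

Call:
move_arm(
  steps=[
    {"dp":[0,0,2],"dr":[0,0,0],"grip":0.2},
    {"dp":[0,0,0],"dr":[0,0,0],"grip":0.2},
    {"dp":[0,0,0],"dr":[0,0,0],"grip":0.2},
    {"dp":[0,0,0],"dr":[0,0,0],"grip":0.2},
    {"dp":[0,0,0],"dr":[0,0,0],"grip":0.2},
  ],
)

```text
clock: 51.0
tcp_pos: [582.8, 196.1, 78.3]
eef_rot: [[-0.0, 0.173, 0.985], [0.0, 0.985, -0.173], [-1.0, 0.0, -0.0]]
contact_force: [-3.6, 3.4, 2.4]
gripper_width: 0.602
```

```bash
python3 lev.py
```

```text
51.0 [582.77 196.14  78.25] r 96.14804204907381 lever deg 20.523847537518336 yaw-lever 13.234488342397167 F tool [-2.35  2.68 -4.14] w 0.6020137141805498 Mz -0.043528708225530455
```

Call:
move_arm(
  steps=[
    {"dp":[0,0,2],"dr":[0,0,0],"grip":0.2},
    {"dp":[0,0,0],"dr":[0,0,0],"grip":0.2},
    {"dp":[0,0,0],"dr":[0,0,0],"grip":0.2},
    {"dp":[0,0,0],"dr":[0,0,0],"grip":0.2},
    {"dp":[0,0,0],"dr":[0,0,0],"grip":0.2},
  ],
)

```text
clock: 51.5
tcp_pos: [584.4, 196.0, 78.2]
eef_rot: [[-0.001, 0.172, 0.985], [0.0, 0.985, -0.172], [-1.0, 0.0, -0.001]]
contact_force: [-5.1, 4.9, 2.9]
gripper_width: 0.598
```

```bash
python3 lev.py
```

```text
51.5 [584.37 196.01  78.23] r 96.51909528905087 lever deg 21.4535225769198 yaw-lever 13.233012016014207 F tool [-2.89  3.97 -5.89] w 0.5975016189152155 Mz -0.11822391209714528
```

Call:
move_arm(
  steps=[
    {"dp":[0,0,2],"dr":[0,0,0],"grip":0.2},
    {"dp":[0,0,2],"dr":[0,0,0],"grip":0.2},
    {"dp":[0,0,0],"dr":[0,0,0],"grip":0.2},
    {"dp":[0,0,0],"dr":[0,0,0],"grip":0.2},
    {"dp":[0,0,0],"dr":[0,0,0],"grip":0.2},
  ],
)

```text
clock: 52.0
tcp_pos: [587.7, 195.7, 78.2]
eef_rot: [[-0.002, 0.173, 0.985], [0.001, 0.985, -0.173], [-1.0, 0.0, -0.002]]
contact_force: [-8.5, 8.1, 4.9]
gripper_width: 0.6
```

```bash
python3 lev.py; python3 cl.py 17
python3 - <<'E'
from h import *
cv2.imwrite("pics/w17.png",optics.camera("wrist"));
E
```

```text
52.0 [587.7  195.71  78.15] r 97.32513894461536 lever deg 23.370413211399704 yaw-lever 13.24409298330821 F tool [-4.88  6.51 -9.77] w 0.6004312727799704 Mz -0.1994111346692706
scene0 [ 8.2   8.68 38.68]
scene11f [ 9.12  7.69 36.28]
scene12f [ 9.12  7.7  36.74]
scene17f [ 9.16  7.68 36.71]
side0 [ 8.75  9.67 46.29]
side11f [11.07 10.24 48.27]
side12f [11.02 10.35 48.42]
side17f [11.17 10.37 49.1 ]
```

View pics/w17.png

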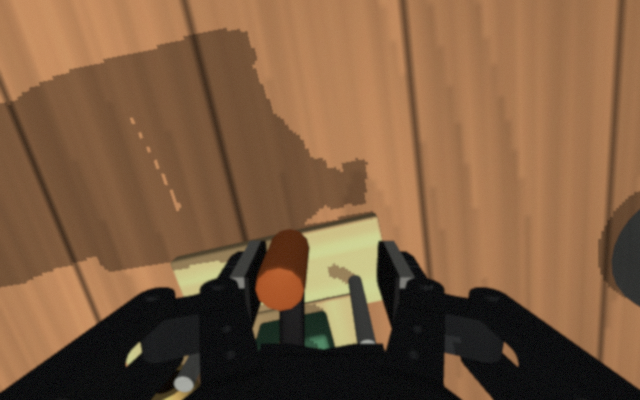

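The push met 12 N of resistance and the jaw didn't move, so it's firm. Backing off and rising.

Call:
move_arm(
  steps=[
    {"dp":[0,0,-4],"dr":[0,0,0],"grip":0.2},
    {"dp":[0,0,-4],"dr":[0,0,0],"grip":0.2},
    {"dp":[0,0,-7],"dr":[0,0,0],"grip":0.2},
    {"dp":[0,0,-3],"dr":[0,0,0],"grip":0.2},
    {"dp":[0,0,0],"dr":[0,0,0],"grip":0.2},
  ],
)

```text
clock: 52.65
tcp_pos: [570.9, 198.0, 78.3]
eef_rot: [[0.0, 0.172, 0.985], [-0.0, 0.985, -0.172], [-1.0, -0.0, 0.0]]
contact_force: [-0.7, -0.4, 0.5]
gripper_width: 0.597
```

Call:
move_arm(
  steps=[
    {"dp":[-15,0,0],"dr":[0,0,0],"grip":0.2},
    {"dp":[-30,0,0],"dr":[0,0,0],"grip":0.2},
    {"dp":[-35,0,0],"dr":[0,0,0],"grip":0.2},
    {"dp":[-35,0,0],"dr":[0,0,0],"grip":0.2},
    {"dp":[-25,0,0],"dr":[0,0,0],"grip":0.2},
  ],
)

```text
clock: 53.15
tcp_pos: [571.7, 198.0, 220.7]
eef_rot: [[0.002, 0.173, 0.985], [0.0, 0.985, -0.173], [-1.0, 0.001, 0.002]]
contact_force: [0.0, 0.0, -0.3]
gripper_width: 0.595
```

Call:
move_arm(
  steps=[
    {"dp":[0,0,0],"dr":[0,0,0],"grip":0.2},
    {"dp":[0,0,0],"dr":[0,0,0],"grip":0.2},
    {"dp":[0,0,0],"dr":[0,0,0],"grip":0.2},
    {"dp":[0,0,0],"dr":[0,0,0],"grip":0.2},
    {"dp":[0,0,0],"dr":[0,0,0],"grip":0.2},
  ],
)

```text
clock: 53.65
tcp_pos: [571.0, 198.0, 217.4]
eef_rot: [[-0.001, 0.173, 0.985], [-0.0, 0.985, -0.173], [-1.0, -0.001, -0.001]]
contact_force: [0.2, -0.8, -0.1]
gripper_width: 0.598
```

```bash
python3 lev.py; python3 cl.py 18
python3 - <<'E'
from h import *
for c in ["scene","side"]:
    im=cv2.imread(f"pics/{c}18f.png"); p=optics.camera_params(c);u=proj([[520,60,55]],p)[0].astype(int)
    cv2.imwrite(f"pics/{c}18.png",cv2.resize(im[max(0,u[1]-70):u[1]+70,u[0]-90:u[0]+90],None,fx=4,fy=4,interpolation=2))
    print(c,[(t,[(b["location"],b["confidence"]) for b in nets.tip_of(t,c)[:1]]) for t in ["tube","knob","oil","tape","block"]])
E
```

```text
53.65 [570.96 197.95 217.36] r 95.1229163723499 lever deg 13.386684203850287 yaw-lever 13.234972641393306 F tool [ 0.11 -0.74  0.31] w 0.5978149613701794 Mz -0.025051592115925666
scene0 [ 8.2   8.68 38.68]
scene11f [ 9.12  7.69 36.28]
scene12f [ 9.12  7.7  36.74]
scene18f [ 9.15  7.66 36.36]
side0 [ 8.75  9.67 46.29]
side11f [11.07 10.24 48.27]
side12f [11.02 10.35 48.42]
side18f [11.21 10.16 47.7 ]
scene [('tube', [([489.5, -14.8, 54.9], 0.95)]), ('knob', [([562.5, 201.1, 88.7], 0.95)]), ('oil', [([690.2, -332.2, -2.9], 0.73)]), ('tape', [([720.9, -211.4, -0.8], 0.78)]), ('block', [([737.1, -83.9, 3.1], 0.66)])]
side [('tube', []), ('knob', [([562.1, 199.2, 93.4], 0.64)]), ('oil', []), ('tape', [([555.9, 102.6, 91.8], 0.6)]), ('block', [([552.6, 99.7, 89.6], 0.25)])]
```

View pics/scene18.png

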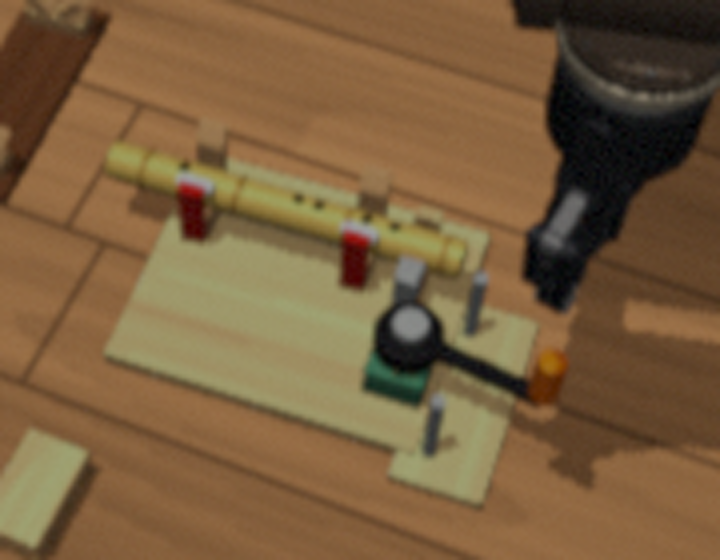

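The knob came back to the same angle (about 8°), the jaw holds, the tube is seated with both clips closed, and the gripper is clear. Handing in.

Run:
```python
from cell import env
print(env.close_job())
```

```text
the job is handed in; nothing more can be done
None
```

The tube is seated in the drilling cradle with both red clips closed over it, and the side clamp is tightened against its stop. I handed the job in at about 54 s. No verdict was reported, and the clamp force itself can't be read.

**Tightening:** I worked the ratchet lever through several swings. While feeling for the stop I pushed too hard (about 19 N), and the lever jumped a pin at least twice. That seems to have loosened the screw by about 30° each time. I lifted the lever, re-meshed it and tightened again gently, until it resisted with 13.5 N.

**Last checks:**
- **Clamp:** after release, I pushed the knob with one open finger. It resisted with about 12 N, against the 2 N needed to turn the screw. The jaw did not move, and the knob sprang back to the same angle.
- **Jaw position:** it has travelled about 5.6 mm, close to the 5.7 mm I estimated for contact with the tube.
- **Tube:** the last reading put it at (489.5, −14.8, 54.9) mm, within about 3 mm of the seat.
- **Loose items:** the oil bottle, tape roll and sanding block read within about 6 mm of where they started.
- **Arm:** the gripper was well clear of everything.

**Disagreements:** the stop felt springy rather than hard, probably because the lever and gripper give a little. The side camera missed the tube and the oil bottle in the last look and mistook the clamp lever for the tape roll and the block. For those, only the scene camera confirms the final positions.

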